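# Shaft set up on matched V-blocks

### The arm

A 7-joint arm with a two-finger parallel gripper is mounted at the origin on the work surface. World frame = base frame: x ahead of the robot, y to its left, z up, the work surface at z = 0. Lengths are in mm, angles in rad, forces in N, time in s.
With the tool pointing down it reaches from about 425 to 925 mm from the base axis. Payload 6.8 kg.
Tool frame: the origin (TCP) lies on the centre line of the jaws, within the pads' length; the fingertips stand 17 mm ahead of it and the grasp point (between the pads) lies 2 mm behind it (bot.finger_overhang is the distance from the TCP to the fingertips, in mm); z points along the fingers, y is the line along which they close (so a half turn about z gives the same grasp; the last joint's range is limited). The gripper opens to 88 mm and grips with 3 to 60 N. Pads are 20 mm wide; open, the fingers measure 115 mm over their backs; the gripper's body (75 mm by 178 mm) begins 61 mm behind the grasp point.
Start: joints at [1.063, 0.477, 0.022, 1.555, -0.011, 1.109, -0.083], TCP at [262.743, -621.782, 239.664] pointing down, gripper open.
Joint ranges: [-2.96, 2.96], [-0.34, 2.1], [-1.41, 1.46], [0.24, 2.44], [-1.37, 4.51], [0.17, 1.92], [-2.96, 2.96]. Speed limits (rad/s): [2.39, 2.39, 3.14, 3.14, 3.14, 3.14, 3.14].

### API

Orientations are given as a rotation vector (axis times angle).
In Python, from bench import bot gives the robot as it stands. The module is installed in compiled form; this text tells all that it offers.
- The arm moves only by the shell command python3 -m crank 'ROWS' [FORCE]. ROWS is JSON, a list of rows, each an object of numbers: "tx", "ty", "tz": the shift along the tool's x, y, z in m; "spin": the turn about the tool's z in degrees; "gripper": the closure, from 0 (fully open) to 1 (shut). A call has 1 to 8 rows; each row is the pose to reach, as a shift and turn from the pose commanded when the call began, along the tool's axes at that moment; what a row does not reach only later rows make up. A row lasts 1/8 s, in which the tool goes at most 62.5 mm and 10.7 degrees, less where a joint would pass 70% of its speed; a pose out of reach is approached as far as the arm can. A call with a gripper value outside its range is refused whole. The fingers move at their own pace and stop on an object; FORCE is the grip in N (left out, the last holds). Time passes only in rows, so rows that repeat a pose let the fingers close. It gives the time, the measured TCP pose, the force, the opening and the grip force at its end, in the units of the state.
- bot.observe(): the state, without advancing time (a new reading comes with each control period).
- bot.grab_frame(name): name is "side" or "top" or "wrist"; returns a dict with "color" (420x560x3 uint8, blue, green, red), "vfov" (degrees; the focal length in pixels is half the picture's height over the tangent of half this angle, whatever the lens; pixels are square), "cx", "cy" (the principal point, pixels), "dist" ([k1, k2, p1, p2, k3] as OpenCV has them; the pictures are not rectified), "rvec" (rotation vector, rad) and "tvec" (3), from world to camera coordinates, as OpenCV has them; the wrist camera has in their place "mount" (4x4, takes a point from camera to tool coordinates, whose origin is the TCP and whose axes are the flange's). Camera axes: x right, y down, z forward; pixel columns grow to the right and rows downward; lengths in mm; the calibration is good to about 2 mm. A picture is of the moment at which its call begins: read the wrist's pose just before it. There is no depth.
- bot.sign_off(): hands the job in; it is judged then, once.
The state is a dict: "time_s": time; "joint_pos": joint angles; "joint_velocities": joint speeds; "joint_efforts": joint torques, N m; "tool_pos": TCP position; "tool_rot": TCP orientation; "wrist_force": force on the tool from outside, world axes, zero at the start; "moment": the same for the moment, N m; "finger_gap": opening from 0.0 (shut) to 1.0 (fully open); "gripper_force": force on a finger pad.
Only numpy, scipy, OpenCV 4.12 (cv2) and the standard library are available. Lean on these libraries where they do the work, as an engineer would, in place of code of your own. Each camera call takes 0.05 s, during which the arm holds its last target. There are 200 camera calls.

### The job

Set up the stepped shaft on the granite surface plate for a run-out check: first stand the two equal V-blocks on the plate, in line along its length, then lay the shaft level across them, along the plate, with the middle of each bright bearing seat in a V. Finally stand the setting block upright on the plate as an end stop, a broad face square and centred to the plain (not the threaded) end of the shaft, touching it or only a few millimetres off. Set everything down gently without dropping it, and leave the larger and the smaller V-block and the square where they are.

Things in the scene. Friction and masses are not known exactly. Their poses are not given: they have to be found in the camera images.
- plate: Dark granite surface plate, fixed: 200 mm along its local x, 300 mm (its length) along its local y, flat top 50 mm above the bench. Origin: centre of its underside, at bench height; z up. It stands left or right in front of the robot, turned up to 0.3 rad
- vblock_a: One of the two equal steel V-blocks: 30 mm long (local x), 50 mm wide (local y), 45 mm tall, standing V upward on the 3 mm mat. 90-degree V along local x, 36 mm wide at the top; a 22 mm seat lying in it has its axis 42.6 mm above the underside. Flat end faces and sides. Origin: centre of the underside; z up. 0.45 kg
- vblock_b: The other of the two equal steel V-blocks, the same in every way as vblock_a: 30 x 50 x 45 mm, same V, same origin and axes
- shaft: Stepped steel shaft, 0.73 kg, lying level on a fixed wooden rack that holds it under both seats, its middle free from above. Origin on its axis, mid-length of the thick part; local x along the axis to the plain end; roll is arbitrary. In mm: thick part x -40 to 40, dia. 28; bright bearing seats 40 to 88 and -88 to -40, dia. 22; plain stub 88 to 106, dia. 16; thread -118 to -88, dia. 12. Rack board 20 below the thick part
- block: Steel setting block (drilled 1-2-3 block) standing on end: 25 mm thick (local x), 50 mm wide (local y), 75 mm tall, about 0.6 kg. Its two broad faces, 50 x 75 mm, look along local +x and -x. Origin: centre of the underside; z up
- vblock_large: Odd V-block, larger: 36 x 64 x 60 mm tall, V along local x. Origin: centre of the underside. To be left alone
- vblock_small: Odd V-block, smaller: 22 x 34 x 30 mm tall, V along local x. Origin: centre of the underside. To be left alone
- square: Engineer's square lying flat: dark stock 14 x 58 x 16 mm along local y, thin steel blade 60 mm long towards local +x. Within 40 mm of its origin (on its underside). To be left alone
Not all that is in view belongs to the job. Leave any blue or red look-alike of the block alone. What is shaped like the vblock_b but green is not meant.

How it is judged:
By the outcome, as a careful person would: the job done as asked, in the order asked, and still so for the second after the job is handed in, with the robot touching nothing.
It also fails if it takes over 112 s, if anything falls off the work surface, if the arm or the gripper's body presses on something with over 40 N, if the wrist force passes 120 N, or if a joint passes its speed limit or range.

## Working session

There is one attempt and no reset: what is moved stays moved. The work goes in short steps, Python scripts to look and compute and a shell command to move; the robot and the scene stay as the last step left them, time stands still between calls to the robot, and variables do not carry over. Pictures are saved under pics/ and viewed, at most 14 in all, crops included, and the job is handed in when it is done.

```bash
mkdir -p pics; ls
cat > h.py <<'E'
import numpy as np, cv2, sys
from bench import bot
from scipy.spatial.transform import Rotation as R
def K(f):
    h=420; fl=h/2/np.tan(np.radians(f["vfov"])/2)
    return np.array([[fl,0,f["cx"]],[0,fl,f["cy"]],[0,0,1.]])
def grab(n):
    s=bot.observe(); f=bot.grab_frame(n); f=dict(f); f["K"]=K(f)
    if n=="wrist":
        T=np.eye(4); T[:3,:3]=R.from_rotvec(s["tool_rot"]).as_matrix(); T[:3,3]=s["tool_pos"]
        C=np.linalg.inv(T@np.array(f["mount"]))
        f["R"],f["t"]=C[:3,:3],C[:3,3]
    else:
        f["R"]=R.from_rotvec(np.ravel(f["rvec"])).as_matrix(); f["t"]=np.ravel(f["tvec"]).astype(float)
    return f
def save(f,n):
    import pickle; cv2.imwrite(f"pics/{n}.png",f["color"]); pickle.dump(f,open(f"pics/{n}.pkl","wb"))
def load(n):
    import pickle; return pickle.load(open(f"pics/{n}.pkl","rb"))
def ray(f,px):
    u=cv2.undistortPoints(np.array(px,float).reshape(-1,1,2),f["K"],np.array(f["dist"],float)).reshape(-1,2)
    d=np.c_[u,np.ones(len(u))]@f["R"]
    return -f["R"].T@f["t"],d
def onz(f,px,z):
    c,d=ray(f,px); return c+d*((z-c[2])/d[:,2])[:,None]
def proj(f,P):
    return cv2.projectPoints(np.array(P,float).reshape(-1,1,3),cv2.Rodrigues(f["R"])[0],f["t"],f["K"],np.array(f["dist"],float))[0].reshape(-1,2)
def crop(f,n,x0,y0,x1,y1,k):
    cv2.imwrite(f"pics/{n}.png",cv2.resize(f["color"][y0:y1,x0:x1],None,fx=k,fy=k,interpolation=cv2.INTER_CUBIC))
E
python3 - <<'E'
from h import *
print(bot.observe())
for n in("side","top","wrist"):
    f=grab(n); save(f,n+"0"); print(n,f["vfov"],f["dist"],-f["R"].T@f["t"])
a=cv2.imread("pics/top0.png"); cv2.imwrite("pics/top0b.png",cv2.resize(a,(800,600),interpolation=cv2.INTER_CUBIC))
E
```

```text
pics
{'time_s': 0.0, 'joint_pos': array([ 1.0629011 ,  0.47779728,  0.02235343,  1.55642826, -0.01151289,
        1.10928737, -0.08312047]), 'joint_velocities': array([ 1.32220265e-04, -1.04672227e-03, -9.99610829e-05, -1.78008069e-03,
       -1.20945026e-03,  6.56871670e-05, -5.86815594e-04]), 'joint_efforts': array([ 9.85680490e-04, -5.82850778e+01,  1.53485756e+00, -2.72611052e+01,
       -5.43316430e-02,  1.69559126e-02,  1.23806522e-04]), 'tool_pos': array([ 262.49582547, -621.2596964 ,  238.69363847]), 'tool_rot': array([-3.07734680e+00, -6.23454546e-01,  7.53583016e-04]), 'wrist_force': array([-0.28362161,  1.41598292,  0.18185657]), 'moment': array([-0.04667575, -0.03278919, -0.01452263]), 'gripper_force': 0.0, 'finger_gap': 1.0012217543006712}
side 45.75534339966474 [0.03757082 0.         0.         0.         0.        ] [113.31866669 930.06289065 753.73592639]
top 54.14002212478644 [-0.08729613  0.          0.          0.          0.        ] [ 318.53248218  -19.75102708 1132.03602594]
wrist 71.09234837792123 [0.01851045 0.         0.         0.         0.        ] [ 327.25954471 -593.31283461  381.90186632]
```

View pics/top0b.png

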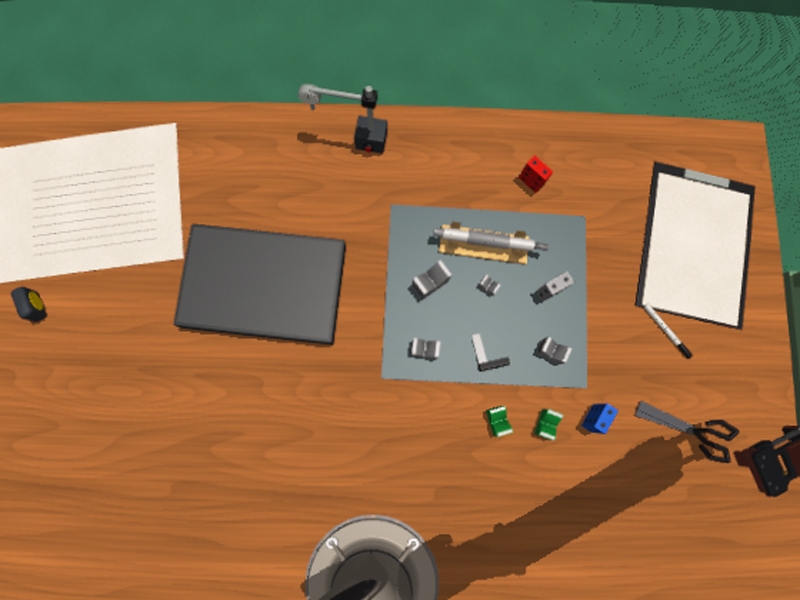

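View pics/side0.png

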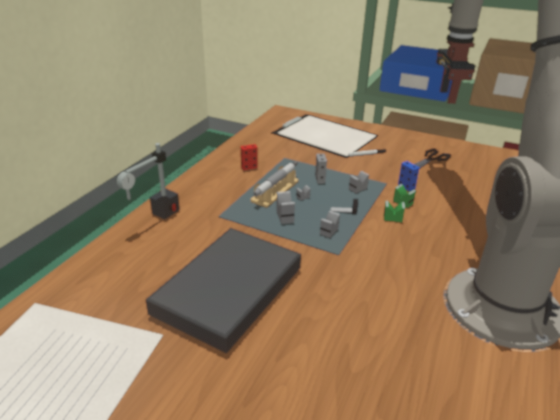

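Top view (scaled to 800x600):
- Grey V-block candidates are at (425,349) and (553,350), which look equal. The larger one is at (432,279), the smaller at (488,285), and green look-alikes are at (499,421) and (548,425).
- Setting block candidates are grey (553,287), red (535,174) and blue (600,418).
- The shaft on its rack is at (490,240), the plate at (260,284), and the square at (490,355).

I choose the grey equal pair and the grey block, and check them in a close crop.

Run:
```python
from h import *
f=load("top0"); crop(f,"c1",266,142,416,272,4.6)
s=0.7
def p(l,z,f=f): print(l,onz(f,np.array(l)*s,z)[:,:2].round(0).tolist())
p([[191,225],[345,240],[333,344],[175,325]],50)
p([[425,349],[553,350]],40)
p([[490,240]],60)
```

```text
[[191, 225], [345, 240], [333, 344], [175, 325]] [[656.0, 362.0], [632.0, 64.0], [432.0, 80.0], [462.0, 376.0]]
[[425, 349], [553, 350]] [[427.0, -91.0], [428.0, -333.0]]
[[490, 240]] [[635.0, -212.0]]
```

View pics/c1.png

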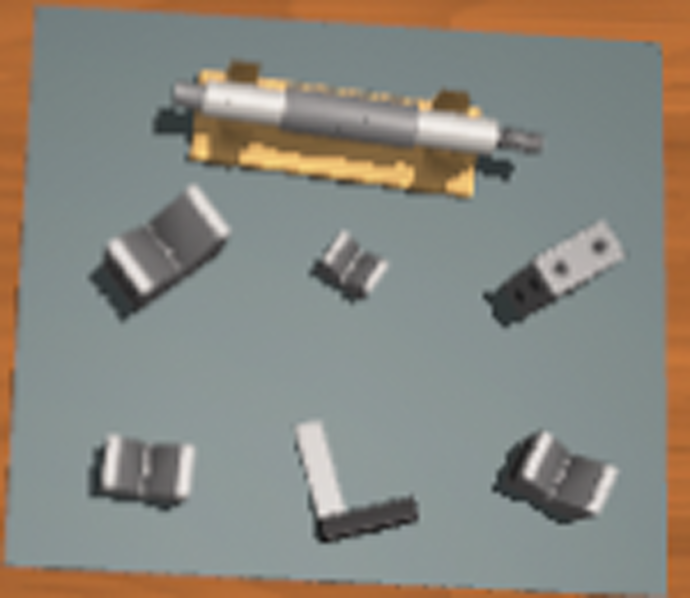

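```bash
cat >> h.py <<'E'
def plan(x,y,z,yaw):
    "deltas in tool axes to TCP x,y,z (mm) with closing line (tool y) at world angle yaw (rad, mod pi)"
    s=bot.observe(); M=R.from_rotvec(s["tool_rot"]).as_matrix(); d=M.T@(np.array([x,y,z])-s["tool_pos"])/1000
    cur=np.arctan2(M[1,1],M[0,1]); sp=-(yaw-cur); sp=(sp+np.pi/2)%np.pi-np.pi/2
    print("tool",s["tool_pos"].round(1),"yaw_y %.3f"%cur,"tilt",M[:,2].round(4),"->",d.round(4),"spin %.1f"%np.degrees(sp),"j7 %.2f"%s["joint_pos"][6],"t %.1f"%s["time_s"])
E
python3 - <<'E'
from h import *
f=load("top0")
c=lambda l:np.array(l)/4.6+[266,142]
def rep(n,l,z):
    P=onz(f,c(l),z)[:,:2]; print(n,P.round(0).tolist(),"mean",P.mean(0).round(1)); return P
rep("A",[[107,435],[103,492],[194,443],[190,502]],48)
rep("B",[[545,432],[525,470],[617,465],[595,513]],48)
rep("block",[[605,220],[625,255],[537,260],[560,297]],78)
rep("shaft",[[175,92],[540,142]],60)
P=onz(f,np.array([[191,225],[345,240],[333,344],[175,325]])*.7,50)[:,:2]
print(P.mean(0)); d=P[0]+P[3]-P[1]-P[2]; e=P[0]+P[1]-P[2]-P[3]; print(np.arctan2(d[1],d[0]),np.arctan2(e[1],e[0]),np.hypot(*d)/2,np.hypot(*e)/2)
plan(500,-210,330,0)
E
```

```text
A [[446.0, -68.0], [413.0, -66.0], [443.0, -119.0], [408.0, -116.0]] mean [427.7 -92.4]
B [[452.0, -324.0], [430.0, -312.0], [433.0, -367.0], [405.0, -353.0]] mean [ 429.9 -338.9]
block [[573.0, -356.0], [552.0, -367.0], [548.0, -315.0], [527.0, -327.0]] mean [ 549.9 -341. ]
shaft [[649.0, -106.0], [624.0, -324.0]] mean [ 636.6 -214.9]
[545.56565472 220.49479749]
1.4796599479587693 -0.07587956873473661 298.2618032884148 197.43006142948357
tool [ 262.6 -621.4  239. ] yaw_y -1.171 tilt [-6.0e-04  1.1e-03 -1.0e+00] -> [ 0.3789 -0.2866 -0.0907] spin -67.1 j7 -0.08 t 0.1
```

Run:
```python
from h import *
plan(440,-120,200,1.50)
plan(430,-330,200,1.0)
```

```text
tool [ 262.6 -621.4  239. ] yaw_y -1.171 tilt [-6.0e-04  1.1e-03 -1.0e+00] -> [ 0.3586 -0.3927  0.0394] spin 27.0 j7 -0.08 t 0.1
tool [ 262.6 -621.4  239. ] yaw_y -1.171 tilt [-6.0e-04  1.1e-03 -1.0e+00] -> [ 0.2677 -0.2032  0.0392] spin 55.6 j7 -0.08 t 0.1
```

```bash
python3 -m crank '[{"tx":0.1,"ty":-0.1,"spin":10},{"tx":0.2,"ty":-0.2,"spin":20},{"tx":0.268,"ty":-0.28,"spin":27},{"tx":0.359,"ty":-0.393,"tz":0.0,"spin":27},{"tx":0.359,"ty":-0.393,"tz":0.0,"spin":27},{"tx":0.359,"ty":-0.393,"tz":0.04,"spin":27},{"tx":0.359,"ty":-0.393,"tz":0.04,"spin":27},{"tx":0.359,"ty":-0.393,"tz":0.04,"spin":27}]'
python3 - <<'E'
from h import *
f=grab("wrist"); save(f,"w1"); plan(428,-92,200,1.5)
print(onz(f,[[0,0],[560,0],[280,210],[560,420],[0,420]],48).round(0))
E
```

```text
tool [ 262.6 -621.5  239.1] yaw_y -1.171 tilt [-5.e-04  9.e-04 -1.e+00] -> [ 0.3585 -0.4233  0.0395] spin 27.0 j7 -0.08 t 0.2
[[  332.  -293.    48.]
 [  544.  -792.    48.]
 [  244.  -625.    48.]
 [  117. -1105.    48.]
 [ -192.  -380.    48.]]$[0]: bad value
```

View pics/w1.png

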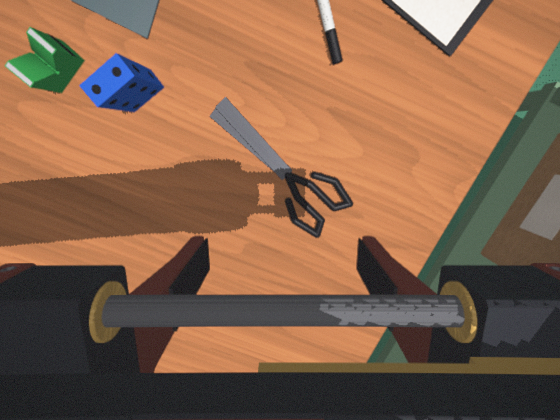

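The wrist view still shows the start area: scissors (250,140), the blue look-alike (120,85), and the fingertips at (205,240) and (365,240). The move was refused, probably because each row needs every field.

```bash
python3 -m crank '[{"tx":0.05,"ty":-0.04,"tz":0,"spin":9,"gripper":0},{"tx":0.09,"ty":-0.08,"tz":0,"spin":18,"gripper":0},{"tx":0.13,"ty":-0.12,"tz":0,"spin":27,"gripper":0},{"tx":0.17,"ty":-0.16,"tz":0,"spin":27,"gripper":0},{"tx":0.21,"ty":-0.2,"tz":0,"spin":27,"gripper":0},{"tx":0.25,"ty":-0.24,"tz":0,"spin":27,"gripper":0},{"tx":0.29,"ty":-0.28,"tz":0,"spin":27,"gripper":0},{"tx":0.33,"ty":-0.32,"tz":0,"spin":27,"gripper":0}]' 20
python3 - <<'E'
from h import *
plan(428,-92,200,1.5);plan(410,-130,240,1.5)
E
```

```text
time_s: 1.2
tool_pos: [442.6, -196.8, 239.8]
tool_rot: [3.139, -0.112, 0.001]
wrist_force: [0.4, 0.0, -0.4]
finger_gap: 1.005
gripper_force: 0.0
tool [ 442.6 -196.8  239.8] yaw_y -1.642 tilt [ 4.e-04 -3.e-04 -1.e+00] -> [-0.0221 -0.1035  0.0398] spin -0.0 j7 -1.38 t 1.2
tool [ 442.6 -196.8  239.8] yaw_y -1.642 tilt [ 4.e-04 -3.e-04 -1.e+00] -> [-0.0373 -0.0643 -0.0002] spin -0.0 j7 -1.38 t 1.2
```

Run:
```python
from h import *
f=grab("wrist"); save(f,"w2"); cv2.imwrite("pics/w2b.png",cv2.resize(f["color"],(800,600),interpolation=cv2.INTER_CUBIC))
```

```text
(no output)
```

View pics/w2b.png

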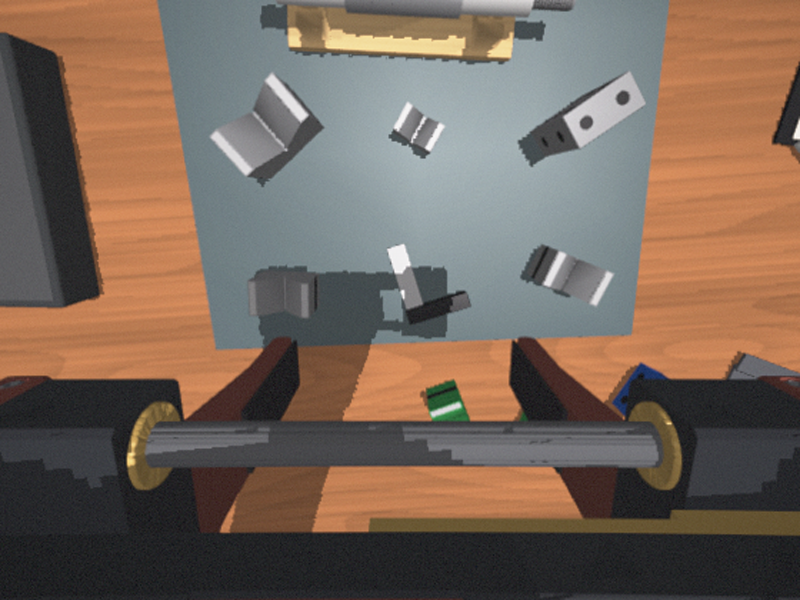

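The view shows A (280,293), B (568,275), the block (585,110) with its holed narrow top, and the square (430,290). I'll enlarge A, B and the block in one picture.

Run:
```python
from h import *
f=load("w2"); g=f["color"]
a=g[175:235,165:240]; b=g[160:220,360:435]; c=g[40:120,360:460]
r=lambda x:cv2.resize(x,None,fx=5,fy=5,interpolation=cv2.INTER_CUBIC)
a=cv2.convertScaleAbs(a,alpha=1.4)
top=np.hstack([r(a),r(b)]); 
bot_=np.zeros((290,750,3),np.uint8); k=r(c)[:290,:500]; 
k=cv2.resize(c,None,fx=3.5,fy=3.5,interpolation=cv2.INTER_CUBIC); bot_[:280,:350]=k
cv2.imwrite("pics/c2.png",np.vstack([top,bot_]))
```

```text
(no output)
```

View pics/c2.png

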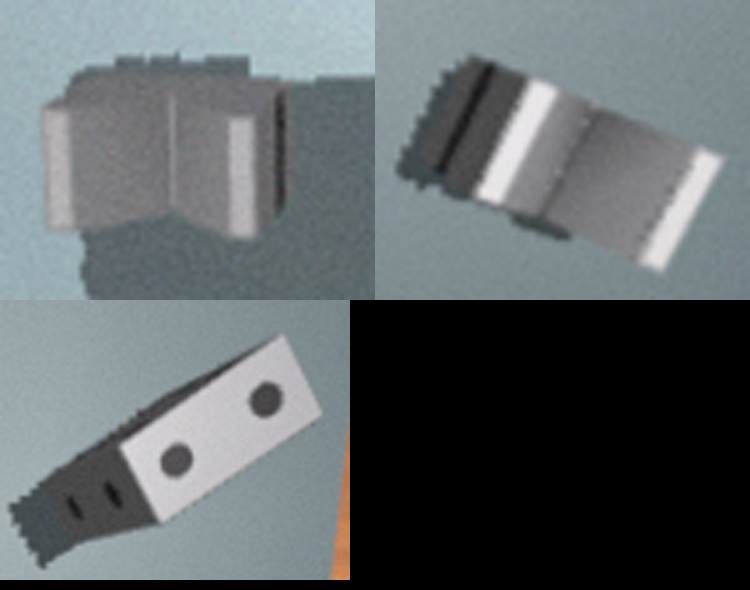

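A's lip corners are at crop (44,105), (50,230), (252,115), (256,240). B's are at (527,78), (477,196), (723,158), (660,272). The block's top corners are at (283,336), (321,412), (120,445), (159,522).

```bash
cat >> h.py <<'E'
def rect(P):
    "P: 4 pts TL,BL,TR,BR; long side L->R"
    P=np.array(P); d=P[2]+P[3]-P[0]-P[1]; e=P[0]+P[2]-P[1]-P[3]
    print("ctr",P.mean(0).round(1),"ang long %.3f"%np.arctan2(d[1],d[0]),"short+90 %.3f"%(np.arctan2(e[1],e[0])+np.pi/2),"len",(np.hypot(*d)/2).round(1),(np.hypot(*e)/2).round(1))
E
python3 - <<'E'
from h import *
f=load("w2")
u=lambda l,k,o:(np.array(l)+.5)/k-.5+o
rect(onz(f,u([[44,105],[50,230],[252,115],[256,240]],5,[165,175]),48)[:,:2])
rect(onz(f,u([[152,78],[102,196],[348,158],[285,272]],5,[360,160]),48)[:,:2])
rect(onz(f,u([[120,145],[159,222],[283,36],[321,112]],3.5,[360,40]),78)[:,:2])
plan(431,-93,100,1.5)
E
```

```text
ctr [432.2 -91.3] ang long -1.692 short+90 1.462 len 48.4 30.4
ctr [ 432. -336.] ang long -2.027 short+90 1.146 len 49.2 29.2
ctr [ 553.4 -336.9] ang long -1.051 short+90 2.090 len 48.5 23.1
tool [ 445.7 -189.   239.9] yaw_y -1.633 tilt [ 0.002   0.0033 -1.    ] -> [-0.0209 -0.0944  0.1402] spin 0.5 j7 -1.38 t 1.2
```

```bash
python3 - <<'E'
from h import *
plan(431.5,-91.5,110,1.45)
E
python3 -m crank '[{"tx":-0.01,"ty":-0.05,"tz":0.03,"spin":3,"gripper":0},{"tx":-0.021,"ty":-0.096,"tz":0.08,"spin":3.3,"gripper":0},{"tx":-0.021,"ty":-0.096,"tz":0.12,"spin":3.3,"gripper":0},{"tx":-0.021,"ty":-0.096,"tz":0.12,"spin":3.3,"gripper":0},{"tx":-0.021,"ty":-0.096,"tz":0.12,"spin":3.3,"gripper":0}]' 20
python3 - <<'E'
from h import *
plan(431.5,-91.5,28,1.45)
E
```

```text
tool [ 445.7 -189.   239.9] yaw_y -1.633 tilt [ 0.002   0.0033 -1.    ] -> [-0.0204 -0.096   0.1302] spin 3.4 j7 -1.38 t 1.2
time_s: 1.88
tool_pos: [429.0, -102.1, 120.8]
tool_rot: [3.135, -0.204, 0.002]
wrist_force: [-0.0, -0.1, 0.4]
finger_gap: 1.001
gripper_force: 0.0
tool [ 429.  -102.1  120.8] yaw_y -1.701 tilt [ 1.3e-03 -4.0e-04 -1.0e+00] -> [ 0.001  -0.0109  0.0928] spin -0.5 j7 -1.68 t 1.9
```

```bash
python3 -m crank '[{"tx":0.001,"ty":-0.011,"tz":0.02,"spin":-0.5,"gripper":0},{"tx":0.001,"ty":-0.011,"tz":0.06,"spin":-0.5,"gripper":0},{"tx":0.001,"ty":-0.011,"tz":0.093,"spin":-0.5,"gripper":0},{"tx":0.001,"ty":-0.011,"tz":0.093,"spin":-0.5,"gripper":0},{"tx":0.001,"ty":-0.011,"tz":0.093,"spin":-0.5,"gripper":0},{"tx":0.001,"ty":-0.011,"tz":0.093,"spin":-0.5,"gripper":0}]' 20
python3 - <<'E'
from h import *
plan(431.5,-91.5,28,1.45)
E
```

```text
time_s: 2.62
tool_pos: [431.9, -91.0, 28.3]
tool_rot: [3.135, -0.19, 0.005]
wrist_force: [0.3, 0.0, 0.3]
finger_gap: 0.996
gripper_force: 0.0
tool [431.9 -91.   28.3] yaw_y -1.692 tilt [ 3.3e-03 -6.0e-04 -1.0e+00] -> [-0.0004  0.0006  0.0003] spin -0.0 j7 -1.77 t 2.6
```

```bash
python3 -m crank '[{"tx":0,"ty":0,"tz":0,"spin":0,"gripper":0.3},{"tx":0,"ty":0,"tz":0,"spin":0,"gripper":0.4},{"tx":0,"ty":0,"tz":0,"spin":0,"gripper":0.7},{"tx":0,"ty":0,"tz":0,"spin":0,"gripper":0.7},{"tx":0,"ty":0,"tz":0,"spin":0,"gripper":0.7},{"tx":0,"ty":0,"tz":0,"spin":0,"gripper":0.7},{"tx":0,"ty":0,"tz":0,"spin":0,"gripper":0.7},{"tx":0,"ty":0,"tz":0,"spin":0,"gripper":0.7}]' 30
python3 - <<'E'
from h import *
plan(545,100,230,1.48)
E
```

```text
time_s: 3.62
tool_pos: [430.4, -90.7, 26.6]
tool_rot: [3.136, -0.189, -0.0]
wrist_force: [1.0, -1.3, 0.9]
finger_gap: 0.569
gripper_force: 30.0
tool [430.4 -90.7  26.6] yaw_y -1.691 tilt [-2.e-04 -2.e-04 -1.e+00] -> [ 0.0908 -0.203  -0.2034] spin -1.7 j7 -1.77 t 3.6
```

```bash
python3 -m crank '[{"tx":0,"ty":0,"tz":-0.03,"spin":0,"gripper":0.7},{"tx":0,"ty":0,"tz":-0.08,"spin":0,"gripper":0.7},{"tx":0,"ty":-0.03,"tz":-0.13,"spin":0,"gripper":0.7},{"tx":0,"ty":-0.08,"tz":-0.18,"spin":0,"gripper":0.7},{"tx":0,"ty":-0.14,"tz":-0.21,"spin":0,"gripper":0.7},{"tx":0,"ty":-0.2,"tz":-0.21,"spin":0,"gripper":0.7},{"tx":-0.01,"ty":-0.26,"tz":-0.21,"spin":-5,"gripper":0.7},{"tx":-0.02,"ty":-0.31,"tz":-0.21,"spin":-10,"gripper":0.7}]' 30
python3 -m crank '[{"tx":0,"ty":0,"tz":0,"spin":0,"gripper":0.7},{"tx":0,"ty":0,"tz":0,"spin":0,"gripper":0.7},{"tx":0,"ty":0,"tz":0,"spin":0,"gripper":0.7}]' 30
python3 - <<'E'
from h import *
f=grab("wrist"); save(f,"w3"); cv2.imwrite("pics/w3b.png",cv2.resize(f["color"],(800,600),interpolation=cv2.INTER_CUBIC))
plan(545,150,200,-0.085)
E
```

```text
time_s: 4.62
tool_pos: [446.9, 221.7, 236.0]
tool_rot: [3.14, 0.091, -0.001]
wrist_force: [1.6, 0.1, -5.6]
finger_gap: 0.567
gripper_force: 30.0
time_s: 5.0
tool_pos: [447.8, 217.9, 236.1]
tool_rot: [3.139, 0.081, -0.002]
wrist_force: [0.2, -0.9, -4.9]
finger_gap: 0.566
gripper_force: 30.0
tool [447.9 218.  236.3] yaw_y -1.519 tilt [-6.e-04 -1.e-03 -1.e+00] -> [0.0935 0.0729 0.0363] spin -82.2 j7 -2.20 t 5.0
```

View pics/w3b.png

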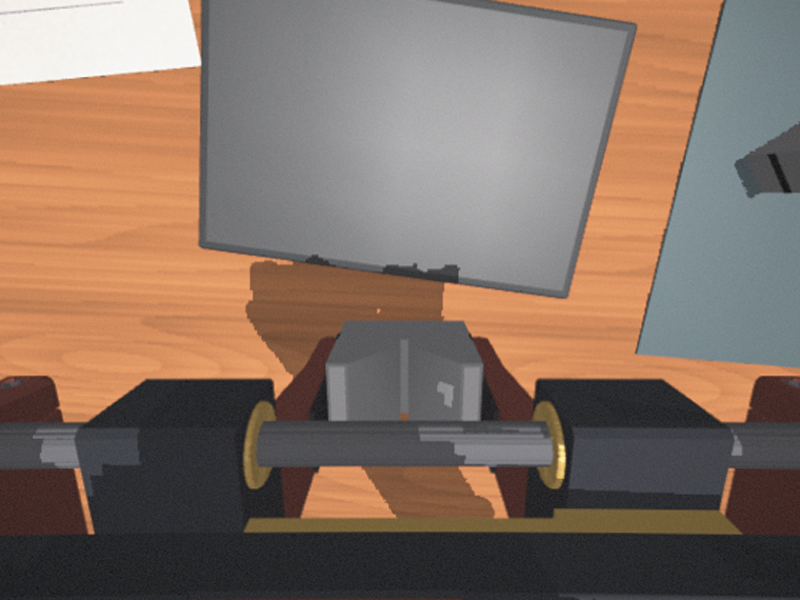

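The plate's near edge runs from (200,246) to (566,296), with the far right corner at (635,24). The V-block sits straight between the pads.

Run:
```python
from h import *
f=load("w3")
P=onz(f,(np.array([[200,246],[566,296],[635,24]])+.5)*.7-.5,50)[:,:2]
a,b,c=P; print(P.round(1)); d=a-b; e=c-b
print(np.hypot(*d),np.hypot(*e),np.arctan2(d[1],d[0]),np.arctan2(e[1],e[0]))
print("ctr",(a+c)/2)
```

```text
[[465.9 379.2]
 [440.8  87.5]
 [633.7  70.6]]
292.7494277025531 193.60984594901151 1.4850836138439616 -0.0876168395459376
ctr [549.77100413 224.90470448]
```

Run:
```python
from h import *
plan(552.8,278.8,150,-0.0865)
```

```text
tool [447.9 218.  236.3] yaw_y -1.519 tilt [-6.e-04 -1.e-03 -1.e+00] -> [ 0.1079 -0.0554  0.0861] spin -82.1 j7 -2.20 t 5.0
```

```bash
python3 -m crank '[{"tx":0.02,"ty":-0.01,"tz":0,"spin":-10.3,"gripper":0.7},{"tx":0.04,"ty":-0.02,"tz":0,"spin":-20.6,"gripper":0.7},{"tx":0.06,"ty":-0.03,"tz":0,"spin":-31,"gripper":0.7},{"tx":0.08,"ty":-0.04,"tz":0.02,"spin":-41.5,"gripper":0.7},{"tx":0.1,"ty":-0.05,"tz":0.04,"spin":-52,"gripper":0.7},{"tx":0.108,"ty":-0.0555,"tz":0.06,"spin":-62.5,"gripper":0.7},{"tx":0.108,"ty":-0.0555,"tz":0.08,"spin":-73,"gripper":0.7},{"tx":0.108,"ty":-0.0555,"tz":0.086,"spin":-82.1,"gripper":0.7}]' 30
python3 -m crank '[{"tx":0,"ty":0,"tz":0,"spin":0,"gripper":0.7},{"tx":0,"ty":0,"tz":0,"spin":0,"gripper":0.7},{"tx":0,"ty":0,"tz":0,"spin":0,"gripper":0.7}]' 30
python3 - <<'E'
from h import *
plan(552.8,278.8,75,-0.0865)
E
```

```text
time_s: 6.05
tool_pos: [552.5, 278.7, 148.7]
tool_rot: [-2.309, -2.13, 0.005]
wrist_force: [-0.5, -0.1, -5.1]
finger_gap: 0.567
gripper_force: 30.0
time_s: 6.42
tool_pos: [553.1, 280.8, 151.3]
tool_rot: [2.314, 2.124, 0.002]
wrist_force: [0.2, -0.5, -3.4]
finger_gap: 0.568
gripper_force: 30.0
tool [553.1 280.8 151.3] yaw_y -0.086 tilt [ 1.1e-03  2.0e-04 -1.0e+00] -> [-0.0021 -0.0002  0.0763] spin 0.0 j7 -0.98 t 6.4
```

```bash
python3 -m crank '[{"tx":-0.002,"ty":0,"tz":0.03,"spin":0,"gripper":0.7},{"tx":-0.002,"ty":0,"tz":0.06,"spin":0,"gripper":0.7},{"tx":-0.002,"ty":0,"tz":0.072,"spin":0,"gripper":0.7},{"tx":-0.002,"ty":0,"tz":0.074,"spin":0,"gripper":0.7},{"tx":-0.002,"ty":0,"tz":0.075,"spin":0,"gripper":0.7},{"tx":-0.002,"ty":0,"tz":0.075,"spin":0,"gripper":0.7},{"tx":-0.002,"ty":0,"tz":0.075,"spin":0,"gripper":0.7}]' 30
python3 - <<'E'
from h import *
plan(552.8,278.8,73.6,-0.0865)
E
```

```text
time_s: 7.3
tool_pos: [552.9, 279.1, 76.4]
tool_rot: [2.312, 2.126, 0.002]
wrist_force: [0.3, 0.1, -4.5]
finger_gap: 0.569
gripper_force: 30.0
tool [552.9 279.1  76.4] yaw_y -0.084 tilt [ 1.1e-03  4.0e-04 -1.0e+00] -> [-0.0003 -0.0001  0.0028] spin 0.2 j7 -1.04 t 7.3
```

```bash
python3 -m crank '[{"tx":0,"ty":0,"tz":0.001,"spin":0,"gripper":0.7},{"tx":0,"ty":0,"tz":0.002,"spin":0,"gripper":0.7},{"tx":0,"ty":0,"tz":0.0025,"spin":0,"gripper":0.7},{"tx":0,"ty":0,"tz":0.0025,"spin":0,"gripper":0.7},{"tx":0,"ty":0,"tz":0.0025,"spin":0,"gripper":0.7}]' 30
```

```text
time_s: 7.92
tool_pos: [552.6, 278.9, 73.7]
tool_rot: [2.312, 2.126, 0.0]
wrist_force: [-1.5, -2.1, 5.7]
finger_gap: 0.566
gripper_force: 30.0
```

Contact is confirmed: the wrist force went from -4.5 N to +5.7 N. Releasing.

```bash
python3 -m crank '[{"tx":0,"ty":0,"tz":0,"spin":0,"gripper":0.3},{"tx":0,"ty":0,"tz":0,"spin":0,"gripper":0.1},{"tx":0,"ty":0,"tz":0,"spin":0,"gripper":0},{"tx":0,"ty":0,"tz":0,"spin":0,"gripper":0},{"tx":0,"ty":0,"tz":-0.03,"spin":0,"gripper":0},{"tx":0,"ty":0,"tz":-0.08,"spin":0,"gripper":0},{"tx":-0.05,"ty":0,"tz":-0.13,"spin":0,"gripper":0},{"tx":-0.1,"ty":0,"tz":-0.15,"spin":0,"gripper":0}]' 10
python3 - <<'E'
from h import *
plan(430,-339,200,1.12)
E
```

```text
time_s: 8.93
tool_pos: [544.7, 180.0, 225.6]
tool_rot: [2.309, 2.129, 0.006]
wrist_force: [1.2, -0.8, 0.1]
finger_gap: 1.0
gripper_force: 0.0
tool [544.7 180.  225.6] yaw_y -0.081 tilt [ 0.0032  0.0019 -1.    ] -> [-0.5266 -0.0724  0.0243] spin -68.8 j7 -0.77 t 8.9
```

```bash
python3 -m crank '[{"tx":-0.06,"ty":-0.01,"tz":0,"spin":-9,"gripper":0},{"tx":-0.12,"ty":-0.02,"tz":0,"spin":-18,"gripper":0},{"tx":-0.18,"ty":-0.03,"tz":0,"spin":-27,"gripper":0},{"tx":-0.24,"ty":-0.04,"tz":0,"spin":-36,"gripper":0},{"tx":-0.3,"ty":-0.05,"tz":0,"spin":-45,"gripper":0},{"tx":-0.36,"ty":-0.06,"tz":0,"spin":-54,"gripper":0},{"tx":-0.42,"ty":-0.07,"tz":0,"spin":-63,"gripper":0},{"tx":-0.47,"ty":-0.072,"tz":0.01,"spin":-68.8,"gripper":0}]' 10
python3 -m crank '[{"tx":0,"ty":0,"tz":0,"spin":0,"gripper":0},{"tx":0,"ty":0,"tz":0,"spin":0,"gripper":0},{"tx":0,"ty":0,"tz":0,"spin":0,"gripper":0},{"tx":0,"ty":0,"tz":0,"spin":0,"gripper":0}]' 10
python3 - <<'E'
from h import *
plan(430,-339,110,1.12)
f=grab("wrist"); save(f,"w4")
print(proj(f,[430,-339,48]))
E
```

```text
time_s: 9.93
tool_pos: [432.7, -285.3, 213.9]
tool_rot: [0.7, 3.061, -0.002]
wrist_force: [0.5, -0.7, -0.0]
finger_gap: 1.004
gripper_force: 0.0
time_s: 10.42
tool_pos: [433.7, -281.8, 213.5]
tool_rot: [0.703, 3.061, -0.0]
wrist_force: [0.3, 0.1, 0.1]
finger_gap: 1.005
gripper_force: 0.0
tool [ 433.7 -281.8  213.5] yaw_y 1.119 tilt [ 4.e-04 -4.e-04 -1.e+00] -> [-0.0216 -0.053   0.1035] spin -0.0 j7 1.31 t 10.4
[[232.85894892 218.34994445]]
```

```bash
python3 -m crank '[{"tx":-0.0215,"ty":-0.053,"tz":0.03,"spin":0,"gripper":0},{"tx":-0.0215,"ty":-0.053,"tz":0.08,"spin":0,"gripper":0},{"tx":-0.0215,"ty":-0.053,"tz":0.104,"spin":0,"gripper":0},{"tx":-0.0215,"ty":-0.053,"tz":0.104,"spin":0,"gripper":0},{"tx":-0.0215,"ty":-0.053,"tz":0.104,"spin":0,"gripper":0}]' 10
python3 - <<'E'
from h import *
plan(430,-339,27,1.12)
f=grab("wrist"); save(f,"w5"); print(proj(f,[430,-339,48])); crop(f,"w5c",100,150,460,420,2)
E
```

```text
time_s: 11.1
tool_pos: [430.3, -340.1, 110.4]
tool_rot: [0.705, 3.06, -0.001]
wrist_force: [0.7, -0.0, 1.4]
finger_gap: 1.001
gripper_force: 0.0
tool [ 430.3 -340.1  110.4] yaw_y 1.118 tilt [ 1.5e-03 -9.0e-04 -1.0e+00] -> [0.0008 0.0009 0.0834] spin -0.1 j7 1.29 t 11.1
[[281.92972698 228.98026673]]
```

View pics/w5c.png

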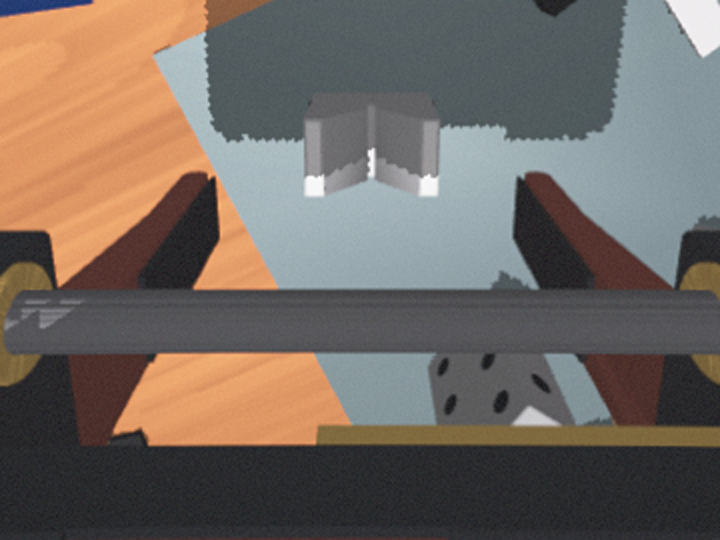

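B's lips are centred at crop (372,158), which is raw (286,229) against a predicted (282,229). That is about 3 mm off in the closing direction only.

Run:
```python
from h import *
f=load("w5")
p=onz(f,[[286,229]],48)[0]; print(p); rect(onz(f,np.array([[305,120],[305,196],[439,120],[439,196]])/2+[100,150],48)[:,:2])
plan(p[0],p[1],27,1.12)
```

```text
[ 431.32194651 -336.31304811   48.        ]
ctr [ 431.5 -336.4] ang long 1.119 short+90 4.263 len 49.3 29.4
tool [ 430.4 -340.3  110.7] yaw_y 1.118 tilt [ 0.002  -0.0015 -1.    ] -> [0.0011 0.004  0.0837] spin -0.1 j7 1.29 t 11.2
```

```bash
python3 -m crank '[{"tx":0,"ty":0.004,"tz":0.03,"spin":0,"gripper":0},{"tx":0,"ty":0.004,"tz":0.065,"spin":0,"gripper":0},{"tx":0,"ty":0.004,"tz":0.083,"spin":0,"gripper":0.1},{"tx":0,"ty":0.004,"tz":0.083,"spin":0,"gripper":0.3},{"tx":0,"ty":0.004,"tz":0.083,"spin":0,"gripper":0.4},{"tx":0,"ty":0.004,"tz":0.083,"spin":0,"gripper":0.7},{"tx":0,"ty":0.004,"tz":0.083,"spin":0,"gripper":0.7},{"tx":0,"ty":0.004,"tz":0.083,"spin":0,"gripper":0.7}]' 30
python3 -m crank '[{"tx":0,"ty":0,"tz":0,"spin":0,"gripper":0.7},{"tx":0,"ty":0,"tz":0,"spin":0,"gripper":0.7}]' 30
python3 - <<'E'
from h import *
plan(430,-339,28,1.12)
E
```

```text
time_s: 12.15
tool_pos: [431.6, -337.3, 27.3]
tool_rot: [0.707, 3.059, -0.002]
wrist_force: [-1.4, -0.7, 7.0]
finger_gap: 0.57
gripper_force: 30.0
time_s: 12.4
tool_pos: [431.5, -337.4, 27.3]
tool_rot: [0.707, 3.059, -0.002]
wrist_force: [-0.6, -0.8, 6.3]
finger_gap: 0.567
gripper_force: 30.0
tool [ 431.5 -337.4   27.3] yaw_y 1.117 tilt [ 0.0012 -0.0017 -1.    ] -> [ 0.0007 -0.0021 -0.0007] spin -0.2 j7 1.19 t 12.4
```

```bash
python3 -m crank '[{"tx":0,"ty":0,"tz":-0.02,"spin":0,"gripper":0.7},{"tx":0,"ty":0,"tz":-0.06,"spin":0,"gripper":0.7},{"tx":0,"ty":0,"tz":-0.11,"spin":0,"gripper":0.7},{"tx":0,"ty":0,"tz":-0.16,"spin":0,"gripper":0.7},{"tx":0,"ty":0,"tz":-0.2,"spin":0,"gripper":0.7},{"tx":0,"ty":0,"tz":-0.2,"spin":0,"gripper":0.7},{"tx":0,"ty":0,"tz":-0.2,"spin":0,"gripper":0.7}]' 30
python3 - <<'E'
from h import *
plan(541.8,151.2,150,-.0865)
E
```

```text
time_s: 13.28
tool_pos: [429.8, -336.0, 225.0]
tool_rot: [-0.706, -3.059, -0.001]
wrist_force: [-0.8, -0.4, -4.5]
finger_gap: 0.569
gripper_force: 30.0
tool [ 429.8 -336.   225. ] yaw_y 1.117 tilt [-0.002  0.001 -1.   ] -> [0.1127 0.4871 0.0753] spin 69.0 j7 1.40 t 13.3
```

```bash
python3 -m crank '[{"tx":0.013,"ty":0.06,"tz":0,"spin":9,"gripper":0.7},{"tx":0.026,"ty":0.117,"tz":0,"spin":18,"gripper":0.7},{"tx":0.04,"ty":0.174,"tz":0,"spin":27,"gripper":0.7},{"tx":0.053,"ty":0.231,"tz":0,"spin":36,"gripper":0.7},{"tx":0.066,"ty":0.288,"tz":0,"spin":45,"gripper":0.7},{"tx":0.08,"ty":0.345,"tz":0,"spin":54,"gripper":0.7},{"tx":0.093,"ty":0.402,"tz":0,"spin":63,"gripper":0.7},{"tx":0.106,"ty":0.459,"tz":0.02,"spin":69,"gripper":0.7}]' 30
python3 -m crank '[{"tx":0,"ty":0,"tz":0.02,"spin":0,"gripper":0.7},{"tx":0,"ty":0,"tz":0.05,"spin":0,"gripper":0.7},{"tx":0,"ty":0,"tz":0.05,"spin":0,"gripper":0.7},{"tx":0,"ty":0,"tz":0.05,"spin":0,"gripper":0.7}]' 30
python3 - <<'E'
from h import *
plan(541.8,151.2,77,-.0865)
f=grab("wrist"); save(f,"w6"); crop(f,"w6c",60,60,460,360,2)
print(proj(f,[[552.8,278.8,95]]))
E
```

```text
time_s: 14.28
tool_pos: [536.9, 124.1, 205.0]
tool_rot: [-2.321, -2.117, 0.001]
wrist_force: [1.5, -0.5, -4.6]
finger_gap: 0.572
gripper_force: 30.0
time_s: 14.78
tool_pos: [536.7, 121.9, 156.0]
tool_rot: [-2.316, -2.122, 0.001]
wrist_force: [0.2, 0.5, -4.5]
finger_gap: 0.566
gripper_force: 30.0
tool [536.7 121.9 156. ] yaw_y -0.088 tilt [-1.e-03 -1.e-04 -1.e+00] -> [0.0296 0.0026 0.079 ] spin -0.1 j7 -0.74 t 14.8
[[286.11467238 -21.17197543]]
```

View pics/w6c.png

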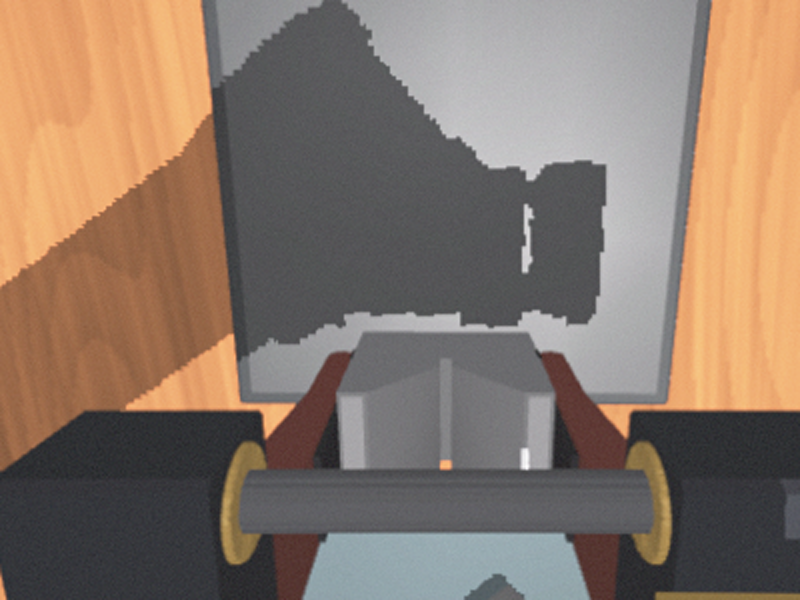

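The plate's near corners are at crop (241,401) and (667,404). The held block's V is at column 446, so it is centred and square to the plate.

```bash
python3 - <<'E'
from h import *
f=load("w6")
P=onz(f,(np.array([[241,401],[667,404]])+.5)/2-.5+[60,60],50)[:,:2]; print(P,P.mean(0)); d=P[1]-P[0]; print(np.hypot(*d),np.arctan2(d[1],d[0]))
print(P.mean(0)+150*np.array([.0867,.9962]))
E
python3 -m crank '[{"tx":0.015,"ty":0.0026,"tz":0,"spin":0,"gripper":0.7},{"tx":0.0295,"ty":0.0026,"tz":0.03,"spin":0,"gripper":0.7},{"tx":0.0295,"ty":0.0026,"tz":0.06,"spin":0,"gripper":0.7},{"tx":0.0295,"ty":0.0026,"tz":0.076,"spin":0,"gripper":0.7},{"tx":0.0295,"ty":0.0026,"tz":0.078,"spin":0,"gripper":0.7},{"tx":0.0295,"ty":0.0026,"tz":0.078,"spin":0,"gripper":0.7},{"tx":0.0295,"ty":0.0026,"tz":0.078,"spin":0,"gripper":0.7}]' 30
python3 - <<'E'
from h import *
plan(541.8,151.2,74.3,-.0865)
E
```

```text
[[439.88612263  87.33237229]
 [634.17233807  69.06182608]] [537.02923035  78.19709918]
195.14339949813458 -0.09376358609344303
[550.03423035 227.62709918]
time_s: 15.7
tool_pos: [542.8, 151.8, 79.3]
tool_rot: [2.316, 2.121, 0.003]
wrist_force: [-0.2, -0.3, -4.8]
finger_gap: 0.567
gripper_force: 30.0
tool [542.8 151.8  79.3] yaw_y -0.088 tilt [ 1.9e-03  5.0e-04 -1.0e+00] -> [-0.0007 -0.001   0.005 ] spin -0.1 j7 -0.87 t 15.7
```

```bash
python3 -m crank '[{"tx":-0.0007,"ty":-0.001,"tz":0.002,"spin":0,"gripper":0.7},{"tx":-0.0007,"ty":-0.001,"tz":0.0035,"spin":0,"gripper":0.7},{"tx":-0.0007,"ty":-0.001,"tz":0.0045,"spin":0,"gripper":0.7},{"tx":-0.0007,"ty":-0.001,"tz":0.0045,"spin":0,"gripper":0.7},{"tx":-0.0007,"ty":-0.001,"tz":0.0045,"spin":0,"gripper":0.7}]' 30
```

```text
time_s: 16.32
tool_pos: [541.0, 150.9, 74.3]
tool_rot: [2.316, 2.122, -0.001]
wrist_force: [-3.3, -1.6, 5.5]
finger_gap: 0.566
gripper_force: 30.0
```

```bash
python3 -m crank '[{"tx":0,"ty":0,"tz":0,"spin":0,"gripper":0.3},{"tx":0,"ty":0,"tz":0,"spin":0,"gripper":0.1},{"tx":0,"ty":0,"tz":0,"spin":0,"gripper":0},{"tx":0,"ty":0,"tz":0,"spin":0,"gripper":0},{"tx":0,"ty":0,"tz":-0.03,"spin":0,"gripper":0},{"tx":0,"ty":0,"tz":-0.08,"spin":0,"gripper":0},{"tx":-0.04,"ty":0,"tz":-0.13,"spin":0,"gripper":0},{"tx":-0.09,"ty":0,"tz":-0.16,"spin":0,"gripper":0}]' 10
python3 -m crank '[{"tx":0,"ty":0,"tz":0,"spin":0,"gripper":0},{"tx":0,"ty":0,"tz":0,"spin":0,"gripper":0},{"tx":0,"ty":0,"tz":0,"spin":0,"gripper":0}]' 10
python3 - <<'E'
from h import *
f=grab("wrist"); save(f,"w7"); crop(f,"w7c",130,0,430,250,2.4)
plan(636,-215,240,1.48-1.571)
E
```

```text
time_s: 17.32
tool_pos: [533.8, 62.0, 236.2]
tool_rot: [2.312, 2.125, 0.005]
wrist_force: [1.1, -0.7, -0.4]
finger_gap: 1.002
gripper_force: 0.0
time_s: 17.7
tool_pos: [532.5, 62.8, 232.8]
tool_rot: [-2.312, -2.124, 0.001]
wrist_force: [0.2, -0.4, 0.2]
finger_gap: 0.999
gripper_force: 0.0
tool [532.6  62.8 232.8] yaw_y -0.085 tilt [-1.5e-03  6.0e-04 -1.0e+00] -> [-0.2681  0.1265 -0.0075] spin 0.4 j7 -0.55 t 17.8
```

View pics/w7c.png

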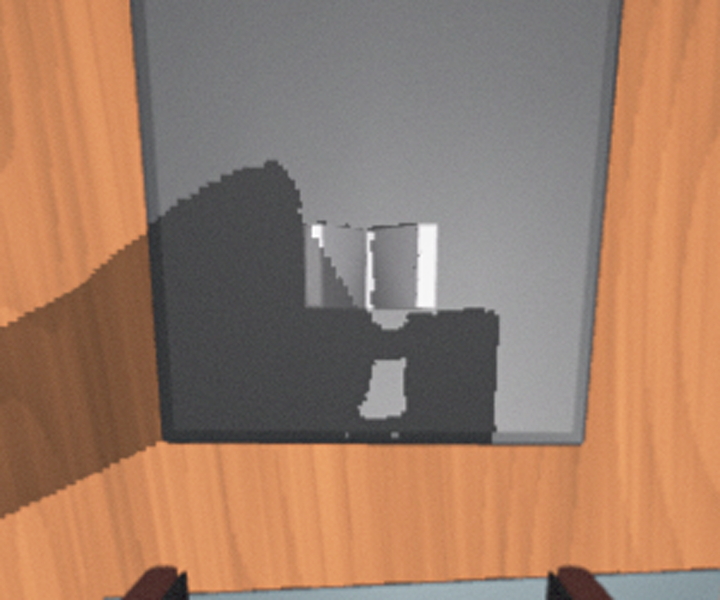

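The near V-block stands square at crop (372,265), lips from columns 306 to 438. A is out of view above, so I'll check both in the top camera once the arm is away at the shaft.

```bash
python3 - <<'E'
from h import *
f=load("w7")
rect(onz(f,(np.array([[306,222],[306,307],[438,223],[438,308]])+.5)/2.4-.5+[130,0],95)[:,:2])
E
python3 -m crank '[{"tx":-0.055,"ty":0.026,"tz":0,"spin":0,"gripper":0},{"tx":-0.11,"ty":0.052,"tz":0,"spin":0,"gripper":0},{"tx":-0.165,"ty":0.078,"tz":0,"spin":0,"gripper":0},{"tx":-0.22,"ty":0.104,"tz":0,"spin":0,"gripper":0},{"tx":-0.275,"ty":0.127,"tz":0,"spin":0,"gripper":0},{"tx":-0.32,"ty":0.127,"tz":0,"spin":0,"gripper":0},{"tx":-0.33,"ty":0.127,"tz":0,"spin":0,"gripper":0},{"tx":-0.33,"ty":0.127,"tz":0,"spin":0,"gripper":0}]' 10
python3 -m crank '[{"tx":0,"ty":0,"tz":0,"spin":0,"gripper":0},{"tx":0,"ty":0,"tz":0,"spin":0,"gripper":0}]' 10
python3 - <<'E'
from h import *
f=grab("wrist"); save(f,"w8"); g=grab("top"); save(g,"t8")
plan(636,-215,240,1.48-1.571)
print(proj(g,[[552.6,278.9,95],[541,150.9,95]]))
a=cv2.resize(f["color"][0:250,80:480],None,fx=2,fy=2,interpolation=cv2.INTER_CUBIC)[:,:800]
b=cv2.resize(g["color"][140:250,120:260],None,fx=5,fy=5,interpolation=cv2.INTER_CUBIC)
cv2.imwrite("pics/w8c.png",a);cv2.imwrite("pics/t8c.png",b)
E
```

```text
ctr [542.2 152.1] ang long -0.091 short+90 3.060 len 49.8 30.3
time_s: 18.75
tool_pos: [631.1, -277.3, 232.8]
tool_rot: [-2.314, -2.122, -0.0]
wrist_force: [-0.3, -0.0, 0.1]
finger_gap: 1.003
gripper_force: 0.0
time_s: 19.0
tool_pos: [631.4, -276.2, 233.9]
tool_rot: [-2.313, -2.126, -0.001]
wrist_force: [0.6, 1.2, 0.0]
finger_gap: 1.002
gripper_force: 0.0
tool [ 631.2 -277.2  233.9] yaw_y -0.085 tilt [ 3.e-04  0.e+00 -1.e+00] -> [ 0.0624 -0.0005 -0.0061] spin 0.3 j7 -0.00 t 19.1
[[156.39531236 191.10293268]
 [205.4744857  196.37756065]]
```

View pics/w8c.png

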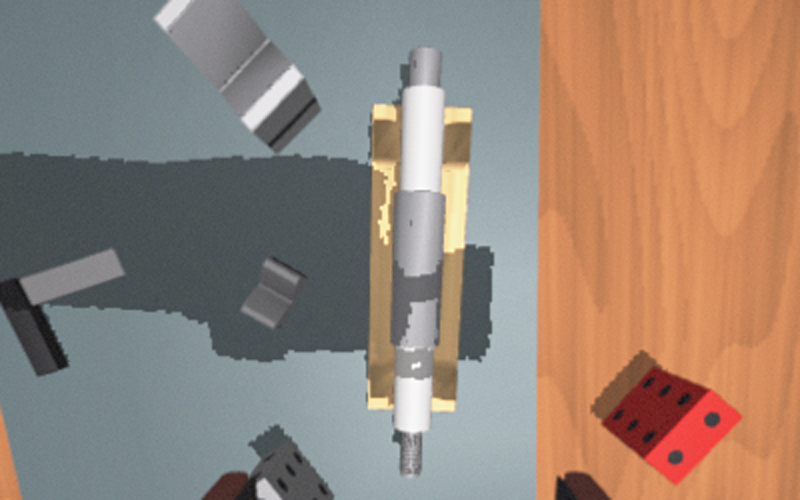

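View pics/t8c.png

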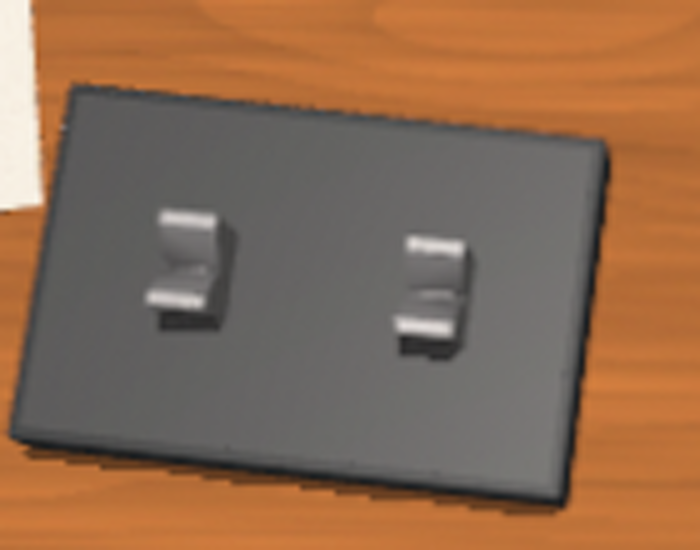

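The wrist view shows the shaft with its plain end at crop (425,48), steps at (421,190) and (416,347), and thread end at (410,476). The top crop shows both V-blocks in line, at (183,258) and (430,286).

Run:
```python
from h import *
from scipy.optimize import least_squares
t=load("t8"); u=lambda l,k,o:(np.array(l)+.5)/k-.5+o
for l in ([[162,210],[217,213],[147,304],[205,306]],[[407,235],[465,240],[394,330],[452,337]]):
    P=onz(t,u(l,5,[120,140]),95)[:,:2]; print("V",P.mean(0).round(1))
f=load("w8"); px=u([[425,52],[421,190],[416,347],[410,472]],2,[80,0]); X=[106,40,-40,-118]
for z in (50,60,70): 
    P=onz(f,px,z)[:,:2]; print(z,np.hypot(*(P[0]-P[3])),np.hypot(*(P[1]-P[2])))
g=load("top0"); q=np.array([[175,92],[540,142]])/4.6+[266,142]
sd=load("side0")
# fit: pose (x,y,z,yaw) level using wrist + top ends
def res(p):
    a=np.array([np.cos(p[3]),np.sin(p[3]),0]); P=lambda s:p[:3]+np.outer(s,a)
    return np.r_[(proj(f,P(X))-px).ravel(),(proj(g,P([106,-118]))-q).ravel()]
r=least_squares(res,[636,-215,60,1.48]); print(r.x,r.fun.round(1))
for z in (45,55,65,75):
    p=r.x.copy(); s=least_squares(lambda v:res([v[0],v[1],z,v[2]]),[636,-215,1.48]).x
    a=np.array([np.cos(s[2]),np.sin(s[2]),0]); print(z,s.round(2),proj(sd,np.array([s[0],s[1],z])+np.outer([106,-118],a)).round(1).tolist())
crop(sd,"s0c",235,150,315,215,9)
```

```text
V [552.3 279.5]
V [540.3 150.8]
50 218.5924627911868 81.72724738513385
60 211.90932550652306 79.22855915408408
70 205.22618822185942 76.72987092303435
[ 644.02290732 -209.48945218   43.79321337    1.45593039] [ 0.2 -0.2 -0.3  1.6 -0.5 -1.5  0.2  0.9 -1.1 -0.7 -0.7 -0.7]
45 [ 643.97 -209.53    1.46] [[254.1, 194.3], [295.1, 162.8]]
55 [ 643.55 -209.9     1.46] [[254.3, 191.2], [295.4, 159.8]]
65 [ 643.14 -210.31    1.46] [[254.4, 188.0], [295.7, 156.9]]
75 [ 642.74 -210.77    1.46] [[254.6, 184.7], [296.1, 153.9]]
```

View pics/s0c.png

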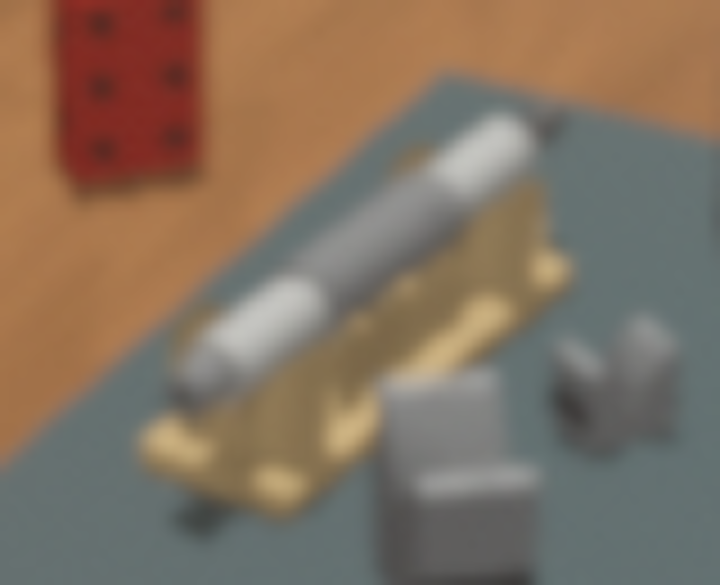

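In the side crop the plain end is at (195,388) and the thread end at (560,120), which puts the shaft axis at z of about 46. Now the grasp.

Run:
```python
from h import *
plan(643.9,-209.6,110,-.115)
```

```text
tool [ 631.2 -277.2  233.9] yaw_y -0.085 tilt [ 3.e-04  0.e+00 -1.e+00] -> [0.0684 0.0069 0.1239] spin 1.7 j7 -0.00 t 19.1
```

```bash
python3 -m crank '[{"tx":0.04,"ty":0.004,"tz":0.02,"spin":1.7,"gripper":0},{"tx":0.068,"ty":0.007,"tz":0.06,"spin":1.7,"gripper":0},{"tx":0.068,"ty":0.007,"tz":0.1,"spin":1.7,"gripper":0},{"tx":0.068,"ty":0.007,"tz":0.124,"spin":1.7,"gripper":0},{"tx":0.068,"ty":0.007,"tz":0.124,"spin":1.7,"gripper":0},{"tx":0.068,"ty":0.007,"tz":0.124,"spin":1.7,"gripper":0}]' 10
python3 - <<'E'
from h import *
plan(643.9,-209.6,44,-.115)
f=grab("wrist"); save(f,"w9")
g=cv2.cvtColor(f["color"],cv2.COLOR_BGR2GRAY)
a=np.array([np.cos(1.456),np.sin(1.456),0])
q=proj(f,np.array([643.9,-209.6,46])+np.outer([106,88,40,0,-40],a)); print(q.round(1).tolist())
for i in (1,2): # row profile through mid seat
    pass
m=proj(f,np.array([643.9,-209.6,46])+np.outer([64,20],a)).round().astype(int); print(m)
for x,y in m: print(g[y,x-40:x+40:2])
x,y=q[1].round().astype(int); print([int(v) for v in g[0:230:3,x]])
E
```

```text
time_s: 19.85
tool_pos: [644.7, -211.2, 111.0]
tool_rot: [2.346, 2.087, 0.002]
wrist_force: [0.6, 0.4, 0.5]
finger_gap: 0.999
gripper_force: 0.0
tool [ 644.7 -211.2  111. ] yaw_y -0.117 tilt [ 1.8e-03 -3.0e-04 -1.0e+00] -> [ 0.0015 -0.0011  0.067 ] spin -0.1 j7 -0.19 t 19.9
[[280.2, 73.5], [280.3, 103.0], [280.5, 174.8], [280.6, 228.4], [280.8, 277.3]]
[[280 140]
 [281 202]]
[ 86  93 104 115 113 115 122 116 120 120 119 114 119 139 150 153 158 163
 164 165 225 230 247 244 241 238 232 222 163 140 136 133 122 113 119 122
 126 123 121 174]
[ 81  88  84  85 148 156 154 150 149 153 153  96  99 105 104 106 109 107
 110 112 112 116 113 114 108 108 106 103  97 119 146 237 223 215 211 205
 149  83  85  81]
[148, 146, 148, 148, 150, 151, 150, 156, 154, 156, 156, 154, 158, 158, 159, 160, 160, 163, 163, 163, 162, 162, 164, 167, 171, 212, 215, 218, 220, 222, 223, 226, 227, 229, 245, 247, 247, 247, 247, 247, 247, 247, 248, 248, 248, 251, 252, 177, 170, 174, 175, 171, 170, 168, 170, 169, 172, 165, 167, 134, 111, 112, 111, 111, 110, 115, 112, 113, 113, 110, 115, 111, 114, 110, 112, 117, 112]
```

The predicted features match (steps at rows 75/102/177 against predictions of 74/103/175, centred). Descending and gripping.

```bash
python3 -m crank '[{"tx":0.001,"ty":-0.001,"tz":0.03,"spin":0,"gripper":0},{"tx":0.001,"ty":-0.001,"tz":0.055,"spin":0,"gripper":0},{"tx":0.001,"ty":-0.001,"tz":0.067,"spin":0,"gripper":0.2},{"tx":0.001,"ty":-0.001,"tz":0.067,"spin":0,"gripper":0.4},{"tx":0.001,"ty":-0.001,"tz":0.067,"spin":0,"gripper":0.55},{"tx":0.001,"ty":-0.001,"tz":0.067,"spin":0,"gripper":0.62},{"tx":0.001,"ty":-0.001,"tz":0.067,"spin":0,"gripper":0.66},{"tx":0.001,"ty":-0.001,"tz":0.067,"spin":0,"gripper":0.9}]' 45
python3 -m crank '[{"tx":0,"ty":0,"tz":0,"spin":0,"gripper":0.9},{"tx":0,"ty":0,"tz":0,"spin":0,"gripper":0.9},{"tx":0,"ty":0,"tz":0,"spin":0,"gripper":0.9},{"tx":0,"ty":0,"tz":0,"spin":0,"gripper":0.9}]' 45
python3 - <<'E'
from h import *
plan(643.9,-209.6,44,-.115)
E
```

```text
time_s: 20.9
tool_pos: [643.0, -210.2, 42.9]
tool_rot: [2.347, 2.088, 0.0]
wrist_force: [0.1, 0.4, -0.4]
finger_gap: 0.357
gripper_force: 0.0
time_s: 21.4
tool_pos: [643.4, -210.3, 42.9]
tool_rot: [2.347, 2.087, 0.001]
wrist_force: [2.3, -0.3, 0.2]
finger_gap: 0.31
gripper_force: 45.0
tool [ 643.4 -210.3   42.9] yaw_y -0.117 tilt [ 1.e-03 -2.e-04 -1.e+00] -> [ 0.0007  0.0004 -0.0011] spin -0.1 j7 -0.23 t 21.4
```

```bash
python3 -m crank '[{"tx":0,"ty":0,"tz":-0.005,"spin":0,"gripper":0.9},{"tx":0,"ty":0,"tz":-0.015,"spin":0,"gripper":0.9},{"tx":0,"ty":0,"tz":-0.04,"spin":0,"gripper":0.9},{"tx":0,"ty":0,"tz":-0.08,"spin":0,"gripper":0.9},{"tx":0,"ty":0,"tz":-0.12,"spin":0,"gripper":0.9},{"tx":0,"ty":0,"tz":-0.16,"spin":0,"gripper":0.9},{"tx":0,"ty":0,"tz":-0.19,"spin":0,"gripper":0.9},{"tx":0,"ty":0,"tz":-0.19,"spin":0,"gripper":0.9}]' 45
python3 -m crank '[{"tx":0,"ty":0,"tz":0,"spin":0,"gripper":0.9},{"tx":0,"ty":0,"tz":0,"spin":0,"gripper":0.9}]' 45
python3 - <<'E'
from h import *
f=grab("wrist"); save(f,"w10")
s=bot.observe(); M=R.from_rotvec(s["tool_rot"]).as_matrix(); T=s["tool_pos"]
# shaft in tool frame: offset o along tool x
q=proj(f,[T+M@np.array([x,0,-2]) for x in (106,88,40)]); print(q.round(1).tolist())
g=cv2.cvtColor(f["color"],cv2.COLOR_BGR2GRAY); x=int(round(q[1][0])); print([int(v) for v in g[0:230:2,x]])
for y in (int(q[1][1])+10,int(q[2][1])-10): print(y,x-40,g[y,x-40:x+40:2])
plan(547,215,180,-.091)
E
```

```text
time_s: 22.4
tool_pos: [643.8, -210.1, 235.1]
tool_rot: [2.345, 2.086, 0.003]
wrist_force: [0.1, -0.6, -7.9]
finger_gap: 0.312
gripper_force: 45.0
time_s: 22.65
tool_pos: [641.6, -210.1, 230.3]
tool_rot: [-2.345, -2.086, 0.003]
wrist_force: [0.4, 0.4, -7.1]
finger_gap: 0.305
gripper_force: 45.0
[[282.4, 47.1], [282.4, 92.2], [282.3, 197.2]]
[163, 161, 163, 166, 163, 169, 166, 169, 170, 156, 157, 162, 159, 162, 162, 163, 165, 166, 165, 166, 165, 188, 215, 214, 217, 217, 218, 219, 220, 220, 222, 224, 224, 225, 211, 124, 124, 126, 125, 128, 127, 127, 125, 124, 183, 184, 184, 184, 184, 186, 187, 183, 182, 186, 184, 183, 184, 181, 182, 183, 181, 183, 184, 182, 185, 183, 181, 182, 184, 181, 180, 182, 181, 181, 183, 180, 183, 179, 180, 178, 180, 181, 179, 179, 179, 180, 177, 179, 178, 179, 176, 178, 178, 175, 177, 175, 174, 175, 177, 176, 176, 105, 122, 119, 120, 118, 116, 116, 117, 119, 121, 120, 118, 117, 118]
102 242 [ 94  93  96  95 100  97  95  96 109 148 154 160 160 163 167 168 172 174
 177 178 183 180 178 175 174 169 167 166 163 159 226 223 195 192 192 192
 192 193 190 195]
187 242 [184 186 186 185 190 186  89  89  85 121 148 159 162 167 166 169 172 171
 177 176 178 176 179 173 172 169 166 167 162 159 155 153 243 202 204 205
 203 207 206 207]
tool [ 641.9 -210.1  230.6] yaw_y -0.117 tilt [-3.2e-03  9.0e-04 -1.0e+00] -> [ 0.4112 -0.1436  0.0513] spin -1.5 j7 -0.13 t 22.7
```

Run:
```python
from h import *
f=load("w10"); C=np.linalg.inv(np.array(f["mount"]))
f["R"],f["t"]=C[:3,:3],C[:3,3]
for o in (-3,0,3): print(o,proj(f,[[o+88,0,-13],[o+40,0,-16]]).round(1).tolist())
g=cv2.cvtColor(f["color"],cv2.COLOR_BGR2GRAY); print(g[84:92,275:290:3].tolist(),g[198:206,275:290:3].tolist())
```

```text
-3 [[281.7, 96.5], [281.7, 210.3]]
0 [[281.7, 88.7], [281.7, 203.8]]
3 [[281.7, 80.8], [281.7, 197.2]]
[[115, 120, 125, 119, 121], [116, 120, 127, 125, 120], [114, 118, 124, 121, 117], [122, 131, 135, 137, 128], [160, 161, 178, 182, 160], [171, 175, 182, 186, 176], [173, 179, 182, 181, 176], [173, 176, 180, 181, 176]] [[172, 173, 175, 175, 178], [175, 172, 180, 175, 177], [159, 171, 177, 178, 176], [120, 128, 131, 131, 126], [104, 102, 105, 105, 105], [115, 113, 116, 116, 119], [118, 120, 119, 120, 122], [120, 118, 117, 116, 116]]
```

```bash
python3 -m crank '[{"tx":0.05,"ty":-0.018,"tz":0,"spin":-0.5,"gripper":0.9},{"tx":0.1,"ty":-0.036,"tz":0,"spin":-1,"gripper":0.9},{"tx":0.15,"ty":-0.054,"tz":0,"spin":-1.5,"gripper":0.9},{"tx":0.2,"ty":-0.072,"tz":0,"spin":-1.5,"gripper":0.9},{"tx":0.25,"ty":-0.09,"tz":0,"spin":-1.5,"gripper":0.9},{"tx":0.3,"ty":-0.108,"tz":0,"spin":-1.5,"gripper":0.9},{"tx":0.35,"ty":-0.126,"tz":0,"spin":-1.5,"gripper":0.9},{"tx":0.4,"ty":-0.144,"tz":0,"spin":-1.5,"gripper":0.9}]' 45
python3 -m crank '[{"tx":0.01,"ty":0,"tz":0.02,"spin":0,"gripper":0.9},{"tx":0.01,"ty":0,"tz":0.05,"spin":0,"gripper":0.9},{"tx":0.01,"ty":0,"tz":0.08,"spin":0,"gripper":0.9},{"tx":0.01,"ty":0,"tz":0.09,"spin":0,"gripper":0.9},{"tx":0.01,"ty":0,"tz":0.09,"spin":0,"gripper":0.9},{"tx":0.01,"ty":0,"tz":0.09,"spin":0,"gripper":0.9}]' 45
python3 - <<'E'
from h import *
plan(546.7,214.2,105,-.0895)
E
```

```text
time_s: 23.7
tool_pos: [545.7, 205.2, 232.0]
tool_rot: [-2.32, -2.118, 0.001]
wrist_force: [0.2, 0.3, -7.3]
finger_gap: 0.315
gripper_force: 45.0
time_s: 24.45
tool_pos: [548.3, 214.2, 143.8]
tool_rot: [2.32, 2.118, 0.003]
wrist_force: [0.3, -0.6, -7.1]
finger_gap: 0.305
gripper_force: 45.0
tool [548.3 214.2 143.8] yaw_y -0.091 tilt [ 1.8e-03  9.0e-04 -1.0e+00] -> [-0.0002 -0.0017  0.0388] spin -0.1 j7 -0.91 t 24.4
```

```bash
python3 -m crank '[{"tx":0,"ty":-0.0017,"tz":0.015,"spin":0,"gripper":0.9},{"tx":0,"ty":-0.0017,"tz":0.033,"spin":0,"gripper":0.9},{"tx":0,"ty":-0.0017,"tz":0.044,"spin":0,"gripper":0.9},{"tx":0,"ty":-0.0017,"tz":0.048,"spin":0,"gripper":0.9},{"tx":0,"ty":-0.0017,"tz":0.048,"spin":0,"gripper":0.9},{"tx":0,"ty":-0.0017,"tz":0.048,"spin":0,"gripper":0.9},{"tx":0,"ty":-0.0017,"tz":0.048,"spin":0,"gripper":0.9}]' 45
python3 - <<'E'
from h import *
plan(546.7,214.2,90,-.0895)
f=grab("wrist"); save(f,"w11")
E
```

```text
time_s: 25.32
tool_pos: [546.1, 214.1, 95.2]
tool_rot: [2.32, 2.118, 0.001]
wrist_force: [0.8, 0.0, -8.7]
finger_gap: 0.306
gripper_force: 45.0
tool [546.1 214.1  95.2] yaw_y -0.091 tilt [ 9.e-04  3.e-04 -1.e+00] -> [0.0001 0.0006 0.0052] spin -0.1 j7 -0.95 t 25.3
```

```bash
python3 -m crank '[{"tx":0,"ty":0.0006,"tz":0.001,"spin":0,"gripper":0.9},{"tx":0,"ty":0.0006,"tz":0.002,"spin":0,"gripper":0.9},{"tx":0,"ty":0.0006,"tz":0.003,"spin":0,"gripper":0.9},{"tx":0,"ty":0.0006,"tz":0.003,"spin":0,"gripper":0.9},{"tx":0,"ty":0.0006,"tz":0.003,"spin":0,"gripper":0.9}]' 45
```

```text
time_s: 26.0
tool_pos: [546.3, 213.9, 91.6]
tool_rot: [-2.32, -2.119, 0.0]
wrist_force: [-0.5, -0.0, -6.6]
finger_gap: 0.309
gripper_force: 45.0
```

```bash
python3 -m crank '[{"tx":0,"ty":0,"tz":0.0007,"spin":0,"gripper":0.9},{"tx":0,"ty":0,"tz":0.0014,"spin":0,"gripper":0.9},{"tx":0,"ty":0,"tz":0.0014,"spin":0,"gripper":0.9},{"tx":0,"ty":0,"tz":0.0014,"spin":0,"gripper":0.9}]' 45
```

```text
time_s: 26.5
tool_pos: [546.4, 213.9, 90.2]
tool_rot: [2.32, 2.118, -0.0]
wrist_force: [1.2, 0.2, -7.0]
finger_gap: 0.31
gripper_force: 45.0
```

```bash
python3 -m crank '[{"tx":0,"ty":0,"tz":0.0007,"spin":0,"gripper":0.9},{"tx":0,"ty":0,"tz":0.0014,"spin":0,"gripper":0.9},{"tx":0,"ty":0,"tz":0.0014,"spin":0,"gripper":0.9},{"tx":0,"ty":0,"tz":0.0014,"spin":0,"gripper":0.9}]' 45
```

```text
time_s: 27.0
tool_pos: [546.7, 214.0, 89.0]
tool_rot: [2.32, 2.118, 0.001]
wrist_force: [1.7, 0.3, -7.2]
finger_gap: 0.311
gripper_force: 45.0
```

```bash
python3 -m crank '[{"tx":0,"ty":0,"tz":0.0007,"spin":0,"gripper":0.9},{"tx":0,"ty":0,"tz":0.0014,"spin":0,"gripper":0.9},{"tx":0,"ty":0,"tz":0.0014,"spin":0,"gripper":0.9},{"tx":0,"ty":0,"tz":0.0014,"spin":0,"gripper":0.9}]' 45
```

```text
time_s: 27.5
tool_pos: [546.8, 214.0, 88.8]
tool_rot: [2.319, 2.118, 0.001]
wrist_force: [-2.3, -2.8, 6.3]
finger_gap: 0.31
gripper_force: 45.0
```

Contact at z 88.8. Opening gently and lifting off.

```bash
python3 -m crank '[{"tx":0,"ty":0,"tz":-0.0004,"spin":0,"gripper":0.69},{"tx":0,"ty":0,"tz":-0.0004,"spin":0,"gripper":0.66},{"tx":0,"ty":0,"tz":-0.0004,"spin":0,"gripper":0.6},{"tx":0,"ty":0,"tz":-0.0004,"spin":0,"gripper":0.45},{"tx":0,"ty":0,"tz":-0.0004,"spin":0,"gripper":0.3},{"tx":0,"ty":0,"tz":-0.0004,"spin":0,"gripper":0.3},{"tx":0,"ty":0,"tz":-0.03,"spin":0,"gripper":0.2},{"tx":0,"ty":0,"tz":-0.08,"spin":0,"gripper":0}]' 10
python3 -m crank '[{"tx":-0.03,"ty":0,"tz":-0.05,"spin":0,"gripper":0},{"tx":-0.08,"ty":0,"tz":-0.07,"spin":0,"gripper":0},{"tx":-0.08,"ty":0,"tz":-0.07,"spin":0,"gripper":0},{"tx":-0.08,"ty":0,"tz":-0.07,"spin":0,"gripper":0},{"tx":-0.08,"ty":0,"tz":-0.07,"spin":0,"gripper":0}]' 10
python3 - <<'E'
from h import *
f=grab("wrist"); save(f,"w12")
a=np.array([np.cos(1.4805),np.sin(1.4805),0])
c=np.array([546.8,214.7,0])
q=proj(f,[c+a*106+[0,0,100.6],c+a*88+[0,0,103.6],c+a*40+[0,0,106.6],c-a*40+[0,0,106.6],c+a*79+[0,0,95],c+a*49+[0,0,95]]); print(q.round(1).tolist())
g=cv2.cvtColor(f["color"],cv2.COLOR_BGR2GRAY); d=(q[3]-q[0])/(q[3][1]-q[0][1])
print([(y,int(g[y,int(round(q[0][0]+d[0]*(y-q[0][1])))])) for y in range(0,260,2)])
plan(552,-340,240,2.09)
E
```

```text
time_s: 28.5
tool_pos: [545.2, 213.2, 166.8]
tool_rot: [-2.318, -2.118, 0.006]
wrist_force: [0.1, -0.0, 0.5]
finger_gap: 0.875
gripper_force: 0.0
time_s: 29.12
tool_pos: [538.6, 135.6, 236.8]
tool_rot: [-2.317, -2.12, 0.001]
wrist_force: [0.3, -0.7, -0.5]
finger_gap: 0.998
gripper_force: 0.0
[[284.1, -14.9], [284.1, 9.4], [283.9, 72.9], [283.6, 167.1], [284.0, 25.6], [283.9, 64.3]]
[(0, 193), (2, 192), (4, 193), (6, 194), (8, 195), (10, 215), (12, 245), (14, 245), (16, 244), (18, 244), (20, 245), (22, 245), (24, 245), (26, 245), (28, 245), (30, 245), (32, 245), (34, 245), (36, 245), (38, 246), (40, 246), (42, 246), (44, 246), (46, 246), (48, 246), (50, 246), (52, 246), (54, 246), (56, 246), (58, 246), (60, 246), (62, 246), (64, 246), (66, 246), (68, 246), (70, 247), (72, 247), (74, 240), (76, 193), (78, 193), (80, 193), (82, 192), (84, 194), (86, 197), (88, 192), (90, 195), (92, 194), (94, 199), (96, 197), (98, 198), (100, 197), (102, 200), (104, 200), (106, 201), (108, 201), (110, 202), (112, 202), (114, 205), (116, 204), (118, 207), (120, 206), (122, 205), (124, 204), (126, 205), (
[... 217 characters left out ...]
64, 110), (166, 110), (168, 160), (170, 166), (172, 166), (174, 164), (176, 165), (178, 164), (180, 163), (182, 185), (184, 160), (186, 189), (188, 163), (190, 162), (192, 162), (194, 163), (196, 162), (198, 163), (200, 164), (202, 164), (204, 178), (206, 248), (208, 247), (210, 247), (212, 247), (214, 247), (216, 229), (218, 190), (220, 189), (222, 132), (224, 187), (226, 184), (228, 181), (230, 181), (232, 185), (234, 179), (236, 166), (238, 164), (240, 171), (242, 165), (244, 153), (246, 162), (248, 164), (250, 161), (252, 161), (254, 165), (256, 164), (258, 166)]
tool [538.6 135.6 236.8] yaw_y -0.088 tilt [-1.2e-03  5.0e-04 -1.0e+00] -> [-0.4725  0.0554 -0.0034] spin 55.2 j7 -0.69 t 29.2
```

The steps show at rows 10/75/167 against predictions of 9/73/167, so the shaft lies as intended. Now the setting block.

```bash
python3 -m crank '[{"tx":-0.06,"ty":0.007,"tz":0,"spin":7,"gripper":0},{"tx":-0.12,"ty":0.014,"tz":0,"spin":14,"gripper":0},{"tx":-0.18,"ty":0.021,"tz":0,"spin":21,"gripper":0},{"tx":-0.24,"ty":0.028,"tz":0,"spin":28,"gripper":0},{"tx":-0.3,"ty":0.035,"tz":0,"spin":35,"gripper":0},{"tx":-0.36,"ty":0.042,"tz":0,"spin":42,"gripper":0},{"tx":-0.42,"ty":0.049,"tz":0,"spin":49,"gripper":0},{"tx":-0.4725,"ty":0.055,"tz":0.02,"spin":55.2,"gripper":0}]' 10
python3 -m crank '[{"tx":-0.03,"ty":0,"tz":0,"spin":0,"gripper":0},{"tx":-0.03,"ty":0,"tz":0.02,"spin":0,"gripper":0},{"tx":-0.03,"ty":0,"tz":0.02,"spin":0,"gripper":0},{"tx":-0.03,"ty":0,"tz":0.02,"spin":0,"gripper":0}]' 10
python3 - <<'E'
from h import *
plan(552,-340,120,2.09)
f=grab("wrist"); save(f,"w13")
q=proj(f,[552,-340,78])[0]; print(q)
g=cv2.cvtColor(f["color"],cv2.COLOR_BGR2GRAY); x,y=q.round().astype(int)
print(g[y-60:y+61:8,x-60:x+61:8])
E
```

```text
time_s: 30.18
tool_pos: [552.5, -343.1, 218.1]
tool_rot: [3.037, 0.798, 0.003]
wrist_force: [-0.2, 0.1, -0.8]
finger_gap: 1.0
gripper_force: 0.0
time_s: 30.68
tool_pos: [526.4, -354.3, 197.4]
tool_rot: [-3.035, -0.807, -0.001]
wrist_force: [-0.6, -0.6, 0.4]
finger_gap: 1.001
gripper_force: 0.0
tool [ 526.4 -354.3  197.4] yaw_y -1.051 tilt [ 5.e-04  9.e-04 -1.e+00] -> [0.0292 0.0004 0.0775] spin 0.0 j7 -0.71 t 30.7
[283.91756751 179.71690761]
[[125 126 129 130 136 143 143 145 151 148 151 153 153 155 154 155]
 [126 128 132 134 136 141 145 146 149 149 150 151 151 153 155 155]
 [128 127 135 134 138 139 142 142 145 147 147 150 151 152 154 154]
 [127 127 130 130 134 137 144 144 147 145 147 151 149 148 151 154]
 [124 129 125 133 133 138 141 139 142 143 144 148 148 143 148 147]
 [123 130 132 134  66  67  59  73  73  58  68 146 146 145 149 147]
 [ 65  67  65 139 171 184 185 190 192 193 198  74 145 146 145 148]
 [ 63  66  64  68 151  85  83 187 187  26 135  61 142 143 147 146]
 [ 65  66  65  67  87  90  89  88  91  88  87  70 142 143 142 146]
 [ 61  66  67  64  64 131 131  66  64  66  69  64 139 141 140 134]
 [ 65  67  69  63  66 128 127  67  65  66  63  61 138 136 141 121]
 [ 66  68  68  69  63 121 103  68  66  67  64  63 134 135 125 124]
 [ 66  63  64  65  62  65  64  66  66  65  66  70 130 136 131 128]
 [ 64  67  65 119 120 121 121 127 123 130 127 128 134 128 135 131]
 [ 67 114 116 116 118 118 119 122 122 124 128 128 146 141 129 137]
 [111 114 112 112 115 117 117 117 116 124 122 140 139 135 143 139]]
```

Run:
```python
from h import *
f=load("w13"); g=cv2.cvtColor(f["color"],cv2.COLOR_BGR2GRAY)
for r in (167,171): print(r,[(c,int(g[r,c])) for c in range(244,320)])
for c in (265,282,300): print(c,[(r,int(g[r,c])) for r in range(148,200)])
```

```text
167 [(244, 132), (245, 133), (246, 136), (247, 135), (248, 131), (249, 118), (250, 78), (251, 64), (252, 63), (253, 66), (254, 59), (255, 89), (256, 171), (257, 181), (258, 182), (259, 178), (260, 181), (261, 180), (262, 183), (263, 182), (264, 182), (265, 183), (266, 181), (267, 184), (268, 185), (269, 183), (270, 185), (271, 183), (272, 186), (273, 188), (274, 185), (275, 188), (276, 188), (277, 191), (278, 187), (279, 189), (280, 191), (281, 188), (282, 190), (283, 188), (284, 191), (285, 192), (286, 189), (287, 192), (288, 193), (289, 191), (290, 195), (291, 192), (292, 196), (293, 194), (294, 194), (295, 195), (296, 196), (297, 195), (298, 197), (299, 195), (300, 196), (301, 197), (302, 199), (303, 200), (304, 198), (305, 202), (306, 197), (307, 198), (308, 202), (309, 201), (310, 175), (311, 116), (312, 104), (313, 135), (314, 143), (315, 149), (316, 145), (317, 143), (318, 143), (319, 147)]
171 [(244, 66), (245, 68), (246, 64), (247, 68), (248, 90), (249, 72), (250, 68), (251, 64), (252, 68), (253, 63), (254, 68), (255, 81), (256, 167), (257, 178), (258, 176), (259, 179), (260
[... 1823 characters left out ...]
75), (191, 69), (192, 65), (193, 67), (194, 71), (195, 68), (196, 68), (197, 66), (198, 64), (199, 69)]
300 [(148, 146), (149, 146), (150, 144), (151, 148), (152, 144), (153, 145), (154, 146), (155, 143), (156, 118), (157, 83), (158, 70), (159, 58), (160, 64), (161, 51), (162, 63), (163, 123), (164, 191), (165, 202), (166, 198), (167, 196), (168, 197), (169, 196), (170, 197), (171, 193), (172, 172), (173, 120), (174, 84), (175, 59), (176, 39), (177, 30), (178, 29), (179, 17), (180, 24), (181, 56), (182, 85), (183, 92), (184, 95), (185, 90), (186, 90), (187, 90), (188, 92), (189, 88), (190, 74), (191, 65), (192, 65), (193, 65), (194, 66), (195, 64), (196, 67), (197, 65), (198, 67), (199, 64)]
```

The top face is centred at (283,176.5), 3 px ahead of the prediction, and is aligned with the tool. The shift is about +32 mm in tx.

```bash
python3 -m crank '[{"tx":0.032,"ty":0,"tz":0.02,"spin":0,"gripper":0},{"tx":0.032,"ty":0,"tz":0.05,"spin":0,"gripper":0},{"tx":0.032,"ty":0,"tz":0.065,"spin":0,"gripper":0},{"tx":0.032,"ty":0,"tz":0.065,"spin":0,"gripper":0},{"tx":0.032,"ty":0,"tz":0.065,"spin":0,"gripper":0}]' 10
python3 - <<'E'
from h import *
f=grab("wrist"); save(f,"w14"); g=cv2.cvtColor(f["color"],cv2.COLOR_BGR2GRAY)
s=bot.observe(); M=R.from_rotvec(s["tool_rot"]).as_matrix(); T=s["tool_pos"]
q=proj(f,[[*(T[:2]+(M@np.array([dx,dy,0]))[:2]),78] for dx,dy in((12.5,0),(-12.5,0),(0,25),(0,-25))]); print(T,q.round(1).tolist())
c=int(q[0][0]); print([(r,int(g[r,c])) for r in range(int(q[0][1])-20,min(419,int(q[1][1])+20),2)])
r=int(q[0][1])+8; print(r,[(x,int(g[r,x])) for x in range(c-60,c+60,3)])
E
```

```text
time_s: 31.35
tool_pos: [553.4, -340.9, 133.7]
tool_rot: [3.036, 0.802, 0.002]
wrist_force: [0.1, 0.5, -1.1]
finger_gap: 0.999
gripper_force: 0.0
[ 553.44849458 -340.90165745  133.83774799] [[283.7, 217.4], [283.6, 250.5], [318.6, 234.3], [248.7, 234.2]]
[(197, 87), (199, 86), (201, 85), (203, 85), (205, 85), (207, 81), (209, 84), (211, 84), (213, 88), (215, 94), (217, 126), (219, 205), (221, 206), (223, 201), (225, 201), (227, 201), (229, 195), (231, 197), (233, 147), (235, 191), (237, 195), (239, 186), (241, 194), (243, 192), (245, 190), (247, 144), (249, 139), (251, 140), (253, 137), (255, 139), (257, 140), (259, 138), (261, 137), (263, 140), (265, 138), (267, 136), (269, 137)]
225 [(223, 77), (226, 79), (229, 76), (232, 74), (235, 77), (238, 75), (241, 81), (244, 77), (247, 107), (250, 105), (253, 107), (256, 106), (259, 101), (262, 106), (265, 103), (268, 107), (271, 105), (274, 106), (277, 106), (280, 150), (283, 201), (286, 204), (289, 205), (292, 203), (295, 206), (298, 187), (301, 201), (304, 208), (307, 207), (310, 208), (313, 109), (316, 78), (319, 80), (322, 81), (325, 79), (328, 77), (331, 129), (334, 152), (337, 150), (340, 152)]
```

```bash
python3 -m crank '[{"tx":0,"ty":-0.003,"tz":0.03,"spin":0,"gripper":0},{"tx":0,"ty":-0.003,"tz":0.065,"spin":0,"gripper":0},{"tx":0,"ty":-0.003,"tz":0.084,"spin":0,"gripper":0.1},{"tx":0,"ty":-0.003,"tz":0.084,"spin":0,"gripper":0.25},{"tx":0,"ty":-0.003,"tz":0.084,"spin":0,"gripper":0.35},{"tx":0,"ty":-0.003,"tz":0.084,"spin":0,"gripper":0.4},{"tx":0,"ty":-0.003,"tz":0.084,"spin":0,"gripper":0.7},{"tx":0,"ty":-0.003,"tz":0.084,"spin":0,"gripper":0.7}]' 40
python3 -m crank '[{"tx":0,"ty":0,"tz":0,"spin":0,"gripper":0.7},{"tx":0,"ty":0,"tz":0,"spin":0,"gripper":0.7},{"tx":0,"ty":0,"tz":0,"spin":0,"gripper":0.7}]' 40
```

```text
time_s: 32.4
tool_pos: [552.4, -338.7, 49.8]
tool_rot: [3.035, 0.801, 0.003]
wrist_force: [0.5, -2.4, 6.6]
finger_gap: 0.567
gripper_force: 40.0
time_s: 32.78
tool_pos: [552.4, -338.7, 49.8]
tool_rot: [3.035, 0.801, 0.003]
wrist_force: [0.9, -2.0, 5.8]
finger_gap: 0.566
gripper_force: 40.0
```

```bash
python3 -m crank '[{"tx":0,"ty":0,"tz":-0.02,"spin":0,"gripper":0.7},{"tx":0,"ty":0,"tz":-0.06,"spin":0,"gripper":0.7},{"tx":0,"ty":0,"tz":-0.11,"spin":0,"gripper":0.7},{"tx":0,"ty":0,"tz":-0.16,"spin":0,"gripper":0.7},{"tx":0,"ty":0,"tz":-0.2,"spin":0,"gripper":0.7},{"tx":0,"ty":0,"tz":-0.2,"spin":0,"gripper":0.7},{"tx":0,"ty":0,"tz":-0.2,"spin":0,"gripper":0.7}]' 40
python3 - <<'E'
from h import *
f=grab("wrist"); save(f,"w15"); g=cv2.cvtColor(f["color"],cv2.COLOR_BGR2GRAY)
C=np.linalg.inv(np.array(f["mount"])); f["R"],f["t"]=C[:3,:3],C[:3,3]
for o in(-2,0,2): print(o,proj(f,[[12.5+o,0,-28.2],[-12.5+o,0,-28.2],[12.5+o,0,46.8]])[:,1].round(1))
c=int(proj(f,[12.5,0,-28.2])[0,0])
for dc in (0,10,25): print([(r,int(g[r,c+dc])) for r in range(190,310,2)])
# plan to placement
L=np.array([np.cos(1.4805),np.sin(1.4805)]); p=np.array([546.8,214.7])+L*(106+3+12.5); print(p)
plan(*p,240,-.0903)
E
```

```text
time_s: 33.65
tool_pos: [549.8, -336.9, 246.1]
tool_rot: [-3.035, -0.802, 0.005]
wrist_force: [0.0, 0.5, -7.2]
finger_gap: 0.567
gripper_force: 40.0
-2 [276.7 327.3 224. ]
0 [272.5 323.4 221.2]
2 [268.2 319.5 218.3]
[(190, 66), (192, 70), (194, 64), (196, 67), (198, 62), (200, 63), (202, 67), (204, 65), (206, 63), (208, 60), (210, 114), (212, 128), (214, 126), (216, 127), (218, 125), (220, 78), (222, 70), (224, 73), (226, 75), (228, 67), (230, 73), (232, 73), (234, 69), (236, 68), (238, 72), (240, 73), (242, 68), (244, 68), (246, 74), (248, 72), (250, 72), (252, 73), (254, 70), (256, 65), (258, 71), (260, 71), (262, 71), (264, 71), (266, 68), (268, 87), (270, 89), (272, 87), (274, 89), (276, 87), (278, 85), (280, 91), (282, 90), (284, 84), (286, 86), (288, 86), (290, 87), (292, 86), (294, 70), (296, 52), (298, 56), (300, 61), (302, 50), (304, 63), (306, 57), (308, 63)]
[(190, 66), (192, 67), (194, 64), (196, 65), (198, 66), (200, 62), (202, 60), (204, 62), (206, 66), (208, 63), (210, 73), (212, 132), (214, 128), (216, 127), (218, 125), (220, 73), (222, 73), (224, 65), (226, 72), (228
[... 578 characters left out ...]
, (212, 131), (214, 128), (216, 129), (218, 124), (220, 76), (222, 69), (224, 26), (226, 60), (228, 73), (230, 71), (232, 73), (234, 67), (236, 27), (238, 27), (240, 39), (242, 69), (244, 72), (246, 74), (248, 70), (250, 69), (252, 35), (254, 28), (256, 21), (258, 27), (260, 70), (262, 68), (264, 71), (266, 72), (268, 80), (270, 86), (272, 90), (274, 85), (276, 87), (278, 89), (280, 86), (282, 85), (284, 83), (286, 31), (288, 28), (290, 31), (292, 31), (294, 43), (296, 53), (298, 53), (300, 62), (302, 58), (304, 61), (306, 65), (308, 62)]
[557.75610124 335.70501579]
tool [ 549.6 -336.9  245.5] yaw_y -1.054 tilt [-0.0047  0.0024 -1.    ] -> [ 0.3396 -0.5807  0.0071] spin -55.2 j7 -0.74 t 33.7
```

```bash
python3 -m crank '[{"tx":0.03,"ty":-0.05,"tz":0,"spin":-6,"gripper":0.7},{"tx":0.06,"ty":-0.1,"tz":0,"spin":-12,"gripper":0.7},{"tx":0.09,"ty":-0.15,"tz":0,"spin":-19,"gripper":0.7},{"tx":0.12,"ty":-0.2,"tz":0,"spin":-26,"gripper":0.7},{"tx":0.15,"ty":-0.25,"tz":0,"spin":-33,"gripper":0.7},{"tx":0.18,"ty":-0.3,"tz":0,"spin":-40,"gripper":0.7},{"tx":0.21,"ty":-0.35,"tz":0,"spin":-48,"gripper":0.7},{"tx":0.24,"ty":-0.4,"tz":0,"spin":-55.2,"gripper":0.7}]' 40
python3 -m crank '[{"tx":0,"ty":0,"tz":0,"spin":0,"gripper":0.7},{"tx":0,"ty":0,"tz":0,"spin":0,"gripper":0.7},{"tx":0,"ty":0,"tz":0,"spin":0,"gripper":0.7}]' 40
python3 - <<'E'
from h import *
plan(557.5,333.2,190,-.0903)
E
```

```text
time_s: 34.7
tool_pos: [561.1, 129.8, 246.2]
tool_rot: [-2.314, -2.122, 0.005]
wrist_force: [1.6, 0.4, -6.5]
finger_gap: 0.567
gripper_force: 40.0
time_s: 35.08
tool_pos: [562.2, 126.6, 247.2]
tool_rot: [-2.322, -2.115, 0.004]
wrist_force: [0.3, -1.5, -7.4]
finger_gap: 0.568
gripper_force: 40.0
tool [562.2 126.6 247.2] yaw_y -0.093 tilt [-0.0021 -0.0013 -1.    ] -> [ 0.2053 -0.0238  0.057 ] spin -0.2 j7 -0.67 t 35.1
```

```bash
python3 -m crank '[{"tx":0.05,"ty":-0.006,"tz":0,"spin":0,"gripper":0.7},{"tx":0.1,"ty":-0.012,"tz":0,"spin":0,"gripper":0.7},{"tx":0.15,"ty":-0.018,"tz":0,"spin":0,"gripper":0.7},{"tx":0.19,"ty":-0.0238,"tz":0,"spin":0,"gripper":0.7},{"tx":0.211,"ty":-0.0238,"tz":0.02,"spin":0,"gripper":0.7},{"tx":0.211,"ty":-0.0238,"tz":0.05,"spin":0,"gripper":0.7},{"tx":0.211,"ty":-0.0238,"tz":0.057,"spin":0,"gripper":0.7},{"tx":0.211,"ty":-0.0238,"tz":0.057,"spin":0,"gripper":0.7}]' 40
python3 -m crank '[{"tx":0,"ty":0,"tz":0,"spin":0,"gripper":0.7},{"tx":0,"ty":0,"tz":0,"spin":0,"gripper":0.7}]' 40
python3 - <<'E'
from h import *
plan(558,339.2,104,-.0903)
E
```

```text
time_s: 36.08
tool_pos: [558.4, 339.5, 191.2]
tool_rot: [2.322, 2.116, -0.002]
wrist_force: [0.1, -0.1, -6.4]
finger_gap: 0.563
gripper_force: 40.0
time_s: 36.33
tool_pos: [558.4, 341.0, 192.7]
tool_rot: [2.32, 2.117, 0.003]
wrist_force: [0.6, -0.2, -6.2]
finger_gap: 0.569
gripper_force: 40.0
tool [558.4 341.  192.7] yaw_y -0.091 tilt [ 0.0017  0.001  -1.    ] -> [-0.002  -0.0004  0.0887] spin -0.1 j7 -1.06 t 36.3
```

```bash
python3 -m crank '[{"tx":-0.001,"ty":0,"tz":0.03,"spin":0,"gripper":0.7},{"tx":-0.001,"ty":0,"tz":0.065,"spin":0,"gripper":0.7},{"tx":-0.001,"ty":0,"tz":0.085,"spin":0,"gripper":0.7},{"tx":-0.001,"ty":0,"tz":0.092,"spin":0,"gripper":0.7},{"tx":-0.001,"ty":0,"tz":0.092,"spin":0,"gripper":0.7},{"tx":-0.001,"ty":0,"tz":0.092,"spin":0,"gripper":0.7},{"tx":-0.001,"ty":0,"tz":0.092,"spin":0,"gripper":0.7}]' 40
python3 - <<'E'
from h import *
plan(557.5,333.2,97,-.0903)
E
```

```text
time_s: 37.2
tool_pos: [558.3, 340.4, 100.6]
tool_rot: [2.32, 2.118, 0.003]
wrist_force: [0.5, -0.5, -7.1]
finger_gap: 0.568
gripper_force: 40.0
tool [558.3 340.4 100.6] yaw_y -0.091 tilt [ 1.5e-03  9.0e-04 -1.0e+00] -> [-0.0072 -0.0001  0.0035] spin -0.0 j7 -1.11 t 37.2
```

```bash
python3 -m crank '[{"tx":-0.002,"ty":0,"tz":0,"spin":0,"gripper":0.7},{"tx":-0.004,"ty":0,"tz":0,"spin":0,"gripper":0.7},{"tx":-0.006,"ty":0,"tz":0,"spin":0,"gripper":0.7},{"tx":-0.007,"ty":0,"tz":0,"spin":0,"gripper":0.7},{"tx":-0.007,"ty":0,"tz":0.001,"spin":0,"gripper":0.7},{"tx":-0.007,"ty":0,"tz":0.002,"spin":0,"gripper":0.7},{"tx":-0.007,"ty":0,"tz":0.002,"spin":0,"gripper":0.7},{"tx":-0.007,"ty":0,"tz":0.002,"spin":0,"gripper":0.7}]' 40
python3 -m crank '[{"tx":0,"ty":0,"tz":0.0007,"spin":0,"gripper":0.7},{"tx":0,"ty":0,"tz":0.0012,"spin":0,"gripper":0.7},{"tx":0,"ty":0,"tz":0.0012,"spin":0,"gripper":0.7},{"tx":0,"ty":0,"tz":0.0012,"spin":0,"gripper":0.7}]' 40
```

```text
time_s: 38.2
tool_pos: [557.1, 333.1, 97.4]
tool_rot: [-2.32, -2.119, -0.0]
wrist_force: [-0.8, -0.2, -7.1]
finger_gap: 0.569
gripper_force: 40.0
time_s: 38.7
tool_pos: [557.2, 333.1, 96.8]
tool_rot: [2.32, 2.118, 0.001]
wrist_force: [-2.0, -2.0, 2.4]
finger_gap: 0.564
gripper_force: 40.0
```

On the plate. Releasing and backing off straight up.

```bash
python3 -m crank '[{"tx":0,"ty":0,"tz":0,"spin":0,"gripper":0.4},{"tx":0,"ty":0,"tz":0,"spin":0,"gripper":0.35},{"tx":0,"ty":0,"tz":0,"spin":0,"gripper":0.2},{"tx":0,"ty":0,"tz":0,"spin":0,"gripper":0},{"tx":0,"ty":0,"tz":0,"spin":0,"gripper":0},{"tx":0,"ty":0,"tz":-0.03,"spin":0,"gripper":0},{"tx":0,"ty":0,"tz":-0.08,"spin":0,"gripper":0},{"tx":-0.02,"ty":0,"tz":-0.14,"spin":0,"gripper":0}]' 10
python3 -m crank '[{"tx":-0.04,"ty":0,"tz":-0.02,"spin":0,"gripper":0},{"tx":-0.09,"ty":0,"tz":-0.05,"spin":0,"gripper":0},{"tx":-0.12,"ty":0,"tz":-0.05,"spin":0,"gripper":0},{"tx":-0.12,"ty":0,"tz":-0.05,"spin":0,"gripper":0},{"tx":-0.12,"ty":0,"tz":-0.05,"spin":0,"gripper":0}]' 10
python3 - <<'E'
from h import *
f=grab("wrist"); save(f,"w16"); crop(f,"w16c",160,0,420,220,3)
L=np.array([np.cos(1.4805),np.sin(1.4805),0]); W=np.array([L[1],-L[0],0]); c=np.array([546.8,214.7,0])
z=lambda h:np.array([0,0,h])
print(proj(f,[c+L*106+z(100.6),c+L*88+z(103.6),c+L*40+z(106.6)]+[c+L*(108.5+a)+W*b+z(125) for a in(0,25) for b in(-25,25)]).round(1).tolist())
E
```

```text
time_s: 39.7
tool_pos: [554.3, 314.3, 236.3]
tool_rot: [-2.316, -2.12, 0.002]
wrist_force: [0.6, -0.6, -0.3]
finger_gap: 0.998
gripper_force: 0.0
time_s: 40.33
tool_pos: [544.2, 194.7, 285.5]
tool_rot: [-2.319, -2.119, -0.0]
wrist_force: [0.3, 0.5, 0.2]
finger_gap: 1.001
gripper_force: 0.0
[[283.2, 76.3], [283.1, 94.7], [283.1, 142.5], [256.8, 68.6], [309.7, 68.6], [256.1, 38.8], [310.4, 38.8]]
```

View pics/w16c.png

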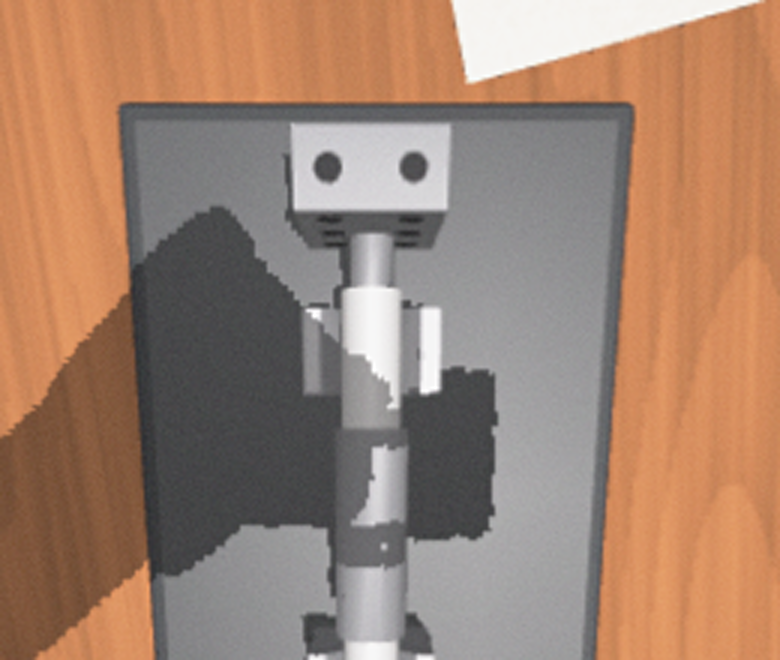

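The final view shows:
- The shaft lies in both Vs, with the far V spanning the seat (rows 307–394).
- The block stands square at the plain end, front edge at row 211 and stub end at row 234, a gap of about 2–3 mm. It is centred within 1 mm.
- The gripper is clear of everything.

```bash
python3 -c "
from bench import bot
print(bot.sign_off())"
```

```text
the job is handed in; nothing more can be done
None
```

The job is handed in at about 40 s: both V-blocks are in line on the plate, the shaft is level across them at its seats, and the setting block stands square to the plain end with an estimated gap of 2–3 mm; the judge returned no verdict.

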